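Clamp the mahogany offcut in the holding jig

ROBOT

A 6-joint arm with a two-finger parallel gripper is mounted at the origin on the work surface; the furniture and walls round the work are solid. World frame = base frame: x ahead of the robot, y to its left, z up, the work surface at z = 0. Lengths are in m, angles in rad, forces in N, time in s.
With the tool pointing down it reaches from about 0.4 to 0.825 m from the base axis. Payload 7 kg.
Tool frame: the origin (TCP) lies at the very end of the fingers, on their centre line; the grasp point (between the pads) lies 19 mm behind it; z points along the fingers, y is the direction in which the jaws open and shut (so a half turn about z gives the same grasp; the last joint's range is limited). The gripper opens to 88 mm and grips with 3 to 60 N. Pads are 19 mm wide; open, the fingers measure 130 mm over their backs; the gripper's body (78 mm by 193 mm) begins 47 mm behind the grasp point.
Start: joints at [1.41, 0.359, 0.012, 0, -1.224, -0.288], TCP at [0.293, 0.608, 0.227] pointing down, gripper open.
Joint ranges: [-3.07, 3.07], [-1.43, 2.12], [-1.02, 1.25], [-3.03, 1.67], [-3.05, -0], [-3.03, 3.03]. Speed limits (rad/s): [2.39, 2.39, 3.01, 3.14, 3.14, 3.14].

INTERFACE

Orientations are given as [roll, pitch, yaw] about the fixed x, y, z axes, in that order (R = Rz(yaw) Ry(pitch) Rx(roll)).
In Python, from station import arm gives the robot as it stands.
- The arm moves only by the shell command python3 -m inch 'ROWS' [FORCE]. ROWS is text: rows parted by semicolons, each of 7 numbers parted by spaces: the closure, from 0 (fully open) to 1 (shut), then the shift along the tool's x, y, z each as a share of 300 mm, from -1 to 1, then the turn, a rotation vector about the tool's x, y, z each as a share of 60 degrees, from -1 to 1. In form: grip tx ty tz rx ry rz; .... A call has 1 to 12 rows; each row is the pose to reach, as a shift and turn from the pose commanded when the call began, along the tool's axes at that moment; what a row does not reach only later rows make up. A row lasts 1/10 s, in which the tool goes at most 50 mm and 8.59 degrees, less where a joint would pass 70% of its speed; a pose out of reach is approached as far as the arm can. A call with a number of a shift or a turn outside -1 to 1 is refused whole. A call with a gripper value outside its range is refused whole. The fingers move at their own pace and stop on an object; FORCE is the grip in N (left out, the last holds). Time passes only in rows, so rows that repeat a pose let the fingers close. It gives the time, the measured TCP pose, the force and the opening at its end, in the units of the state.
- arm.get_state(): the state, without advancing time (a new reading comes with each control period).
- arm.grab_frame(name): name is "side" or "top"; returns a dict with "img" (400x640x3 uint8, red, green, blue), "range_z" (400x640 float32, m along the optical axis (not along the pixel's ray), 0 where there is no reading), "fx", "fy", "cx", "cy" (pixels), "extrinsics" (4x4, takes a point from world to camera coordinates). Camera axes: x right, y up, looking along -z (the intrinsics and any distortion apply to the point x, -y, -z); pixel columns grow to the right and rows downward; lengths in m; the calibration is good to about 2 mm. A picture is of the moment at which its call begins.
- arm.job_done(): hands the job in, once; it reports no verdict.
The state is a dict: "t": time; "q": joint angles; "qd": joint speeds; "joint_efforts": joint torques, N m; "eef_pos": TCP position; "ee_rot": TCP orientation; "force": force on the tool from outside, world axes, zero at the start; "moment": the same for the moment, N m; "width": finger opening in m.
Only numpy, scipy, OpenCV 4.12 (cv2) and the standard library are available. Lean on these libraries where they do the work, as an engineer would, in place of code of your own. Each camera call takes 0.05 s, during which the arm holds its last target.

TASK

Make the dark mahogany offcut ready for drilling in the wooden holding jig: swing the jig's spring clip up until it stands nearly upright, lay the offcut flat on the jig's bed and slide it lengthwise between the fences and under the steel lip until it is fully home against the end stop, then swing the clip back down and press it so that its rubber pad bears firmly on the offcut and stays so when you let go. Press with care, so as not to crush the wood under the pad, and leave the other things on the bench where they are.

Things in the scene. Friction and masses are not known exactly. Their poses are not given: they have to be found in the camera images.
- jig: wooden holding jig fixed to the bench. Origin on the bench under the home place of the offcut's centre; z up, +x the way the offcut slides in. Plywood bed: x -80 to 100, 84 wide, top at z 20 mm. Two fences with rounded mouths, x 0 to 70, inner faces y +-24.5, outer +-34.5, tops z 32; no fences at x < 0. Home, the offcut spans x -70 to 70, z 20 to 42 mm
- jig_stop (a point): middle of the jig's end stop, its face at x = 70 mm in the jig's frame, 31 mm above the bench; the offcut's end must come against it. It is rigid: feel for it and stop pushing
- jig_lip (a point): middle of the underside of the steel lip that bridges the fences in front of the stop: jig x 50 to 72 mm, y +-35, underside 45 mm and top 50 mm above the bench. The offcut (top at 42) must be slid under it
- clip_hinge (a point): the clip's hinge axis (parallel to the jig's y), at x 84, z 64 mm in the jig's frame. Stiff friction hinge: the clip stays at any angle; moving it takes 2 to 4 N at the cross-bar. Lifting turns it about the jig's +y, from 0 (level) to 1.5 rad (nearly upright)
- clip: spring clip: steel strap 18 x 5 mm from the hinge (its origin) along its own -x. Under it a steel leaf carries a pad, 74 mm from the hinge, on a screw set to a height that differs by 5 mm and must be felt: it meets the home offcut at 0.15 to 0.27 rad. Then the leaf yields, 0.5 N/mm at the pad, for 10 mm, then is hard. Pushing the bar down with 6 N clamps well; the hinge then holds it
- clip_bar (a point): middle of the clip's cross-bar, a round steel bar of 10 mm diameter and 104 mm length parallel to the hinge axis, at the free end of the clip, 117 mm from the hinge along the clip's -x and 20 mm above it along its z. The strap joins it in the middle 18 mm only; both sides are free to grip, 30 mm from the middle
- offcut_center (a point): centre of the loose mahogany offcut, a plain dark brown wooden bar of 45 (x) x 140 (y) x 22 (z) mm lying flat on the bench, about 0.1 kg; its origin is half-way up, 11 mm above its underside. Either end may go in first
- sanding_block: bystander: cork sanding block 63 x 110 x 30 mm, lighter and wider than the offcut; loose; origin at the centre of its underside
- cream_tray: bystander: small cream tray 80 x 120 x 28 mm; loose; origin at the centre of its underside
- tape_measure: bystander: round tape measure 62 x 79 x 15 mm; loose; origin at the centre of its underside
Not all that is in view belongs to the job. What is shaped like the part that bears offcut_center but turquoise is not meant.

How it is judged:
By the outcome, as a careful person would: the job done as asked, in the order asked, and still so for the second after the job is handed in, with the robot touching nothing.
It also fails if it takes over 72 s, if anything falls off the work surface, if the arm or the gripper's body presses on something with over 40 N, if the wrist force passes 120 N, or if a joint passes its speed limit or range.

## Working session

There is one attempt and no reset: what is moved stays moved. The work goes in short steps, Python scripts to look and compute and a shell command to move; the robot and the scene stay as the last step left them, time stands still between calls to the robot, and variables do not carry over. Pictures are saved under pics/ and viewed, and the job is handed in when it is done.

```bash
ls; mkdir -p pics
python3 - <<'E'
from station import arm
import cv2,numpy as np
s=arm.get_state()
print({k:np.round(v,4) for k,v in s.items()})
for n in("top","side"):
    f=arm.grab_frame(n); cv2.imwrite(f"pics/{n}0.png",f["img"][:,:,::-1]); np.savez(f"/tmp/{n}0.npz",**f)
    print(n,f["fx"],f["fy"],f["cx"],f["cy"],[k for k in f]); print(np.round(f["extrinsics"],4))
E
```

```text
pics
{'t': np.float64(0.0), 'q': array([ 1.4101e+00,  3.5930e-01,  1.1000e-02, -3.0000e-04, -1.2241e+00,
       -2.8810e-01]), 'qd': array([-0.0008,  0.0011, -0.001 , -0.0004,  0.0002,  0.0005]), 'joint_efforts': array([-1.00000e-03, -5.82723e+01,  2.93060e+01,  6.99710e+00,
        6.90000e-03, -2.00000e-04]), 'eef_pos': array([0.2927, 0.6077, 0.2256]), 'ee_rot': array([ 3.140e+00, -1.000e-04, -4.489e-01]), 'force': array([-0.6671,  1.0235,  0.7895]), 'moment': array([ 0.0416, -0.0033,  0.0404]), 'width': np.float64(0.0874)}
top 417.6465770528086 417.6465770528086 320.81408301281675 196.50274634357456 ['img', 'range_z', 'fx', 'fy', 'cx', 'cy', 'extrinsics']
[[ 0.0045 -0.9999 -0.0148 -0.1156]
 [ 0.8164 -0.0049  0.5775 -0.4349]
 [-0.5775 -0.0147  0.8163 -1.6839]
 [ 0.      0.      0.      1.    ]]
side 456.7972028331834 456.7972028331834 321.7160810915225 205.91014565894415 ['img', 'range_z', 'fx', 'fy', 'cx', 'cy', 'extrinsics']
[[-0.9998 -0.0193  0.0067  0.4819]
 [ 0.0173 -0.624   0.7812 -0.1466]
 [-0.0109  0.7811  0.6242 -1.7143]
 [ 0.      0.      0.      1.    ]]
```

View pics/top0.png

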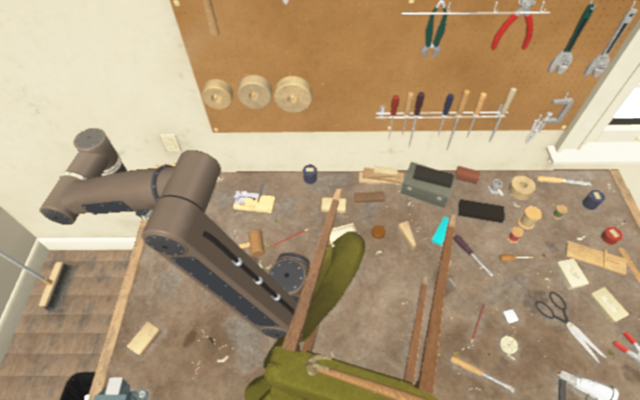

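View pics/side0.png

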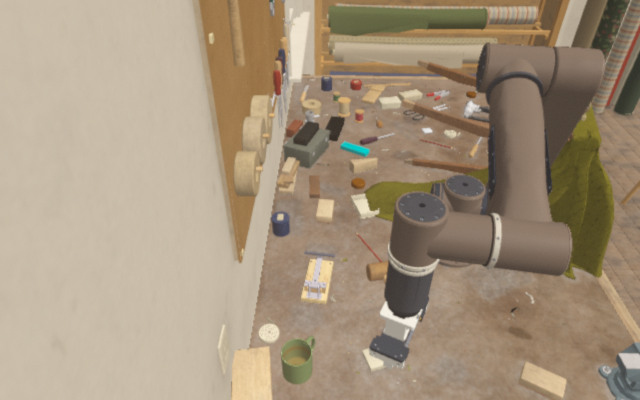

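```bash
cat > h.py <<'E'
import cv2,numpy as np
def load(n): return dict(np.load(n))
def pt(f,u,v,z=None):
    E=f["extrinsics"];R=E[:3,:3];t=E[:3,3];c=-R.T@t
    d=R.T@np.array([(u-f["cx"])/f["fx"],-(v-f["cy"])/f["fy"],-1.])
    if z is None:
        r=f["range_z"][int(round(v)),int(round(u))]; return c+d*r
    return c+d*(z-c[2])/d[2]
def proj(f,p):
    q=f["extrinsics"][:3,:3]@np.asarray(p)+f["extrinsics"][:3,3]
    return np.array([f["cx"]+f["fx"]*q[0]/-q[2], f["cy"]-f["fy"]*q[1]/-q[2]])
def cloud(f):
    v,u=np.mgrid[:400,:640];r=f["range_z"]
    d=np.stack([(u-f["cx"])/f["fx"]*r,-(v-f["cy"])/f["fy"]*r,-r],-1)
    return (d-f["extrinsics"][:3,3])@f["extrinsics"][:3,:3]
def crop(f,u0,v0,u1,v1,k,name):
    cv2.imwrite(name,cv2.resize(f["img"][v0:v1,u0:u1,::-1],None,fx=k,fy=k,interpolation=cv2.INTER_CUBIC))
E
python3 - <<'E'
from h import *
a=load("/tmp/top0.npz");b=load("/tmp/side0.npz")
crop(a,220,150,420,270,4,"pics/ctop0.png")
crop(b,240,165,440,315,4,"pics/cside0.png")
for f,l in((a,[(369,197),(255,200),(333,205),(467,175),(407,235),(440,232),(343,232),(378,232)]),(b,[(315,186),(318,278),(325,210),(364,165),(294,128),(365,205),(359,183),(355,149)])):
    for p in l: print(p,np.round(pt(f,*p),3),np.round(pt(f,*p,z=0.02),3))
E
```

```text
(369, 197) [ 0.513 -0.34   0.021] [ 0.514 -0.34   0.02 ]
(255, 200) [0.499 0.195 0.021] [0.5   0.195 0.02 ]
(333, 205) [ 0.154 -0.162  0.485] [ 0.469 -0.17   0.02 ]
(467, 175) [ 0.618 -0.809  0.05 ] [ 0.641 -0.822  0.02 ]
(407, 235) [ 0.286 -0.485  0.058] [ 0.308 -0.494  0.02 ]
(440, 232) [ 0.318 -0.638  0.028] [ 0.323 -0.641  0.02 ]
(343, 232) [ 0.332 -0.213  0.006] [ 0.324 -0.213  0.02 ]
(378, 232) [ 0.32  -0.367  0.027] [ 0.324 -0.368  0.02 ]
(315, 186) [ 0.517 -0.326  0.025] [ 0.518 -0.333  0.02 ]
(318, 278) [0.491 0.196 0.02 ] [0.491 0.197 0.02 ]
(325, 210) [ 0.472 -0.154  0.033] [ 0.472 -0.17   0.02 ]
(364, 165) [ 0.3   -0.475  0.038] [ 0.298 -0.503  0.02 ]
(294, 128) [ 0.636 -0.77   0.058] [ 0.642 -0.838  0.02 ]
(365, 205) [ 0.307 -0.223  0.007] [ 0.309 -0.207  0.02 ]
(359, 183) [ 0.328 -0.348  0.029] [ 0.327 -0.36   0.02 ]
(355, 149) [ 0.334 -0.632  0.025] [ 0.334 -0.641  0.02 ]
```

View pics/ctop0.png

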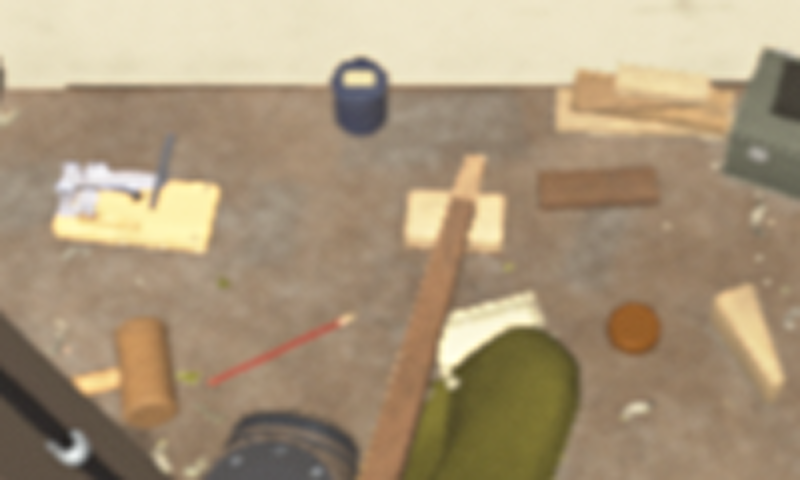

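View pics/cside0.png

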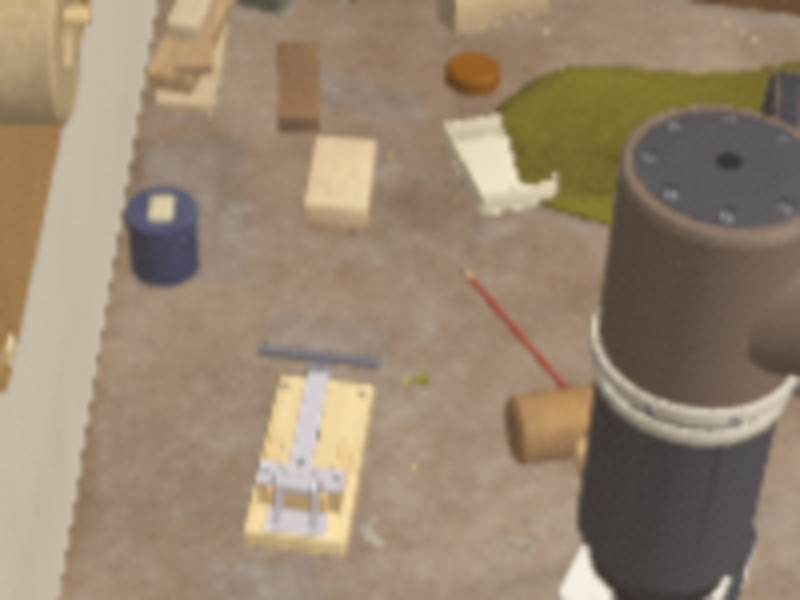

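Run:
```python
from h import *
a=load("/tmp/top0.npz");b=load("/tmp/side0.npz")
for n,f in(("top",a),("side",b)):
    P=cloud(f); hsv=cv2.cvtColor(f["img"],cv2.COLOR_RGB2HSV)
    def box(lo,hi,zr,xr,yr,zp,name,er=0):
        m=(cv2.inRange(hsv,lo,hi)>0)&(f["range_z"]>0)
        X=P
        m&=(X[...,2]>zr[0])&(X[...,2]<zr[1])&(X[...,0]>xr[0])&(X[...,0]<xr[1])&(X[...,1]>yr[0])&(X[...,1]<yr[1])
        m=m.astype(np.uint8)
        c,_=cv2.findContours(m,cv2.RETR_EXTERNAL,cv2.CHAIN_APPROX_NONE)
        c=max(c,key=cv2.contourArea)
        mm=np.zeros_like(m);cv2.drawContours(mm,[c],-1,1,-1)
        vs,us=np.nonzero(mm)
        Q=np.array([pt(f,u,v,zp)[:2] for u,v in zip(us,vs)])*1000
        r=cv2.minAreaRect(Q.astype(np.float32))
        print(n,name,"px",us.min(),us.max(),vs.min(),vs.max(),"n",len(us),"rect",np.round(r[0],1),np.round(r[1],1),round(r[2],2),"medz",np.median(P[mm>0][:,2]).round(4))
        print("  corners",np.round(cv2.boxPoints(r),1).tolist())
    print(hsv[195:199:2,365:372:3].reshape(-1,3).tolist() if n=="top" else hsv[184:188:2,313:318:2].reshape(-1,3).tolist())
    print("bed hsv",(hsv[205,262] if n=="top" else hsv[295,308]).tolist())
    box((0,60,40),(15,255,140),(0.010,0.035),(.44,.58),(-.44,-.25),.022,"offcut")
    box((15,60,120),(30,255,255),(0.008,0.03),(.42,.60),(0.05,.34),.02,"bed")
crop(a,345,180,395,215,12,"pics/coff.png")
```

```text
[[14, 113, 145], [14, 114, 143], [14, 110, 144], [14, 109, 145], [14, 112, 148], [14, 110, 148]]
bed hsv [26, 74, 253]
top offcut px 363 378 199 201 n 23 rect [ 495.1 -345.3] [69.8 11.4] 89.67 medz 0.0151
  corners [[489.20001220703125, -380.1000061035156], [500.5, -380.20001220703125], [500.8999938964844, -310.3999938964844], [489.6000061035156, -310.29998779296875]]
top bed px 233 274 195 212 n 408 rect [485.3 200.5] [186.1  93.3] 84.88 medz 0.0199
  corners [[430.5, 112.0], [523.5, 103.5999984741211], [540.0999755859375, 289.0], [447.20001220703125, 297.3999938964844]]
[[13, 115, 144], [14, 112, 144], [14, 115, 149], [13, 114, 146], [13, 108, 144], [14, 112, 148]]
bed hsv [169, 11, 189]
side offcut px 309 319 194 197 n 25 rect [ 519.6 -262.8] [42.  20.7] 1.62 medz 0.017
  corners [[498.29998779296875, -253.0], [498.8999938964844, -273.70001220703125], [540.9000244140625, -272.5], [540.2999877929688, -251.89999389648438]]
side bed px 301 332 260 302 n 418 rect [494.2 203.3] [192.5  85.1] 82.81 medz 0.0217
  corners [[440.0, 113.0999984741211], [524.4000244140625, 102.5], [548.5, 293.5], [464.1000061035156, 304.20001220703125]]
```

View pics/coff.png

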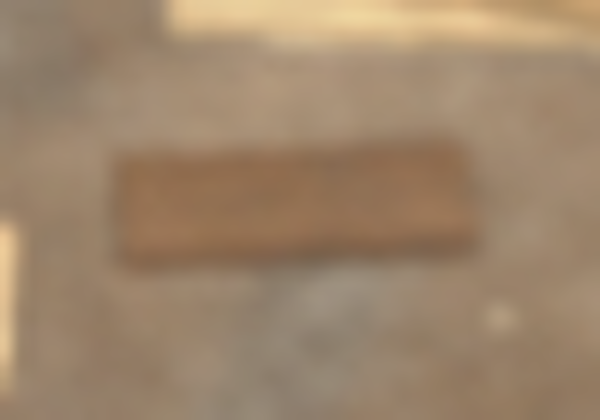

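Run:
```python
from h import *
a=load("/tmp/top0.npz");b=load("/tmp/side0.npz")
crop(a,228,180,288,222,13,"pics/jt.png")
crop(b,292,245,352,310,9,"pics/js.png")
P=cloud(b)
print(np.round(P[248:304:3,318]*1000).astype(int).tolist())
P=cloud(a)
print(np.round(P[200,232:280:3]*1000).astype(int).tolist())
print(np.round(P[196,232:280:3]*1000).astype(int).tolist())
```

```text
[[495, 32, 2], [495, 53, 8], [492, 163, 101], [492, 161, 85], [492, 169, 79], [491, 188, 83], [491, 197, 79], [491, 208, 76], [490, 224, 79], [490, 235, 76], [491, 196, 20], [490, 237, 49], [489, 271, 73], [489, 285, 75], [489, 286, 62], [489, 287, 49], [489, 282, 28], [489, 290, 23], [489, 291, 9]]
[[512, 308, 2], [489, 285, 35], [487, 270, 39], [480, 254, 49], [494, 245, 28], [502, 233, 18], [498, 218, 22], [488, 201, 37], [505, 192, 12], [501, 177, 18], [497, 161, 24], [499, 148, 21], [500, 134, 19], [499, 120, 21], [507, 108, 8], [515, 95, -4]]
[[531, 309, 9], [484, 277, 75], [515, 275, 32], [491, 252, 65], [491, 239, 64], [482, 222, 77], [481, 208, 79], [483, 195, 76], [485, 182, 72], [464, 162, 103], [528, 166, 11], [525, 151, 17], [524, 136, 18], [520, 121, 23], [535, 110, 2], [542, 97, -8]]
```

View pics/jt.png

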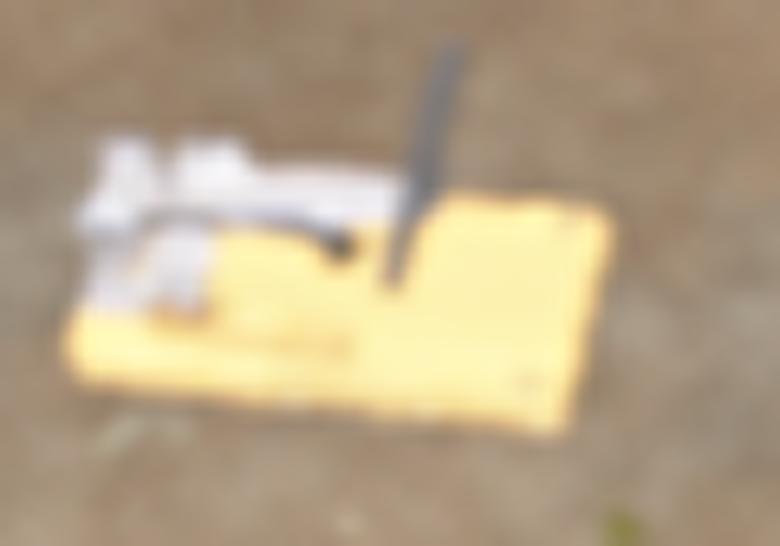

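View pics/js.png

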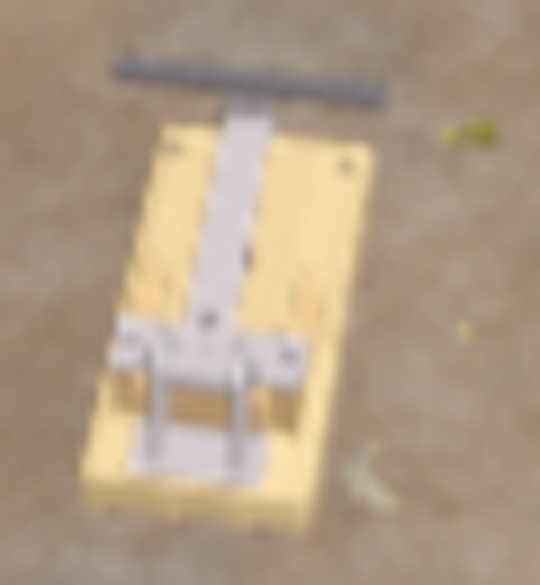

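```bash
cat >> h.py <<'E'
def edge(f,off,k,p0,p1,z,w=3.0,ch=2,n=40,trim=0.06):
    """subpixel edge line near crop-pixels p0-p1; returns world points on plane z (mm)"""
    I=cv2.GaussianBlur(f["img"][...,ch].astype(np.float32),(0,0),0.7)
    A=np.array([(np.array(p)+.5)/k-.5+off for p in(p0,p1)]);d=A[1]-A[0];L=np.linalg.norm(d);nn=np.array([-d[1],d[0]])/L
    s=np.linspace(-w,w,61);out=[]
    for t in np.linspace(trim,1-trim,n):
        c=A[0]+t*d;q=c+s[:,None]*nn
        g=cv2.remap(I,q[:,0].astype(np.float32)[None],q[:,1].astype(np.float32)[None],cv2.INTER_CUBIC)[0]
        dg=np.abs(np.gradient(g)); dg[dg<dg.max()*.4]=0
        out.append(c+nn*(s*dg).sum()/dg.sum())
    out=np.array(out,np.float32)
    l=cv2.fitLine(out,cv2.DIST_HUBER,0,.01,.01).ravel()
    res=np.abs((out-l[2:])@np.array([-l[1],l[0]]))
    e=[l[2:]+l[:2]*((a-l[2:])@l[:2]) for a in A]
    W=np.array([pt(f,*q,z=z) for q in e])*1000
    return e,W,np.median(res)
def tri(f,p,g,q):
    A=[];B=[]
    for F,x in((f,p),(g,q)):
        E=F["extrinsics"];R=E[:3,:3];c=-R.T@E[:3,3]
        d=R.T@np.array([(x[0]-F["cx"])/F["fx"],-(x[1]-F["cy"])/F["fy"],-1.]);d/=np.linalg.norm(d)
        M=np.eye(3)-np.outer(d,d);A.append(M);B.append(M@c)
    X=np.linalg.solve(sum(A),sum(B))
    return X,[np.linalg.norm(M@X-b) for M,b in zip(A,B)]
E
python3 - <<'E'
from h import *
a=load("/tmp/top0.npz");b=load("/tmp/side0.npz")
for f in(a,b):
    E=f["extrinsics"];print("cam",np.round(-E[:3,:3].T@E[:3,3],3))
ot=np.array([228,180]);os_=np.array([292,245])
for nm,f,o,k,p,q in(("T right",a,ot,13,(608,225),(575,425)),("T top",a,ot,13,(455,195),(600,208)),("T bottom",a,ot,13,(80,382),(550,430)),
  ("S far L",b,os_,9,(165,125),(220,131)),("S far R",b,os_,9,(280,137),(375,148)),("S left",b,os_,9,(160,140),(130,290)),("S right",b,os_,9,(372,160),(330,400))):
    for ch in(2,0):
      e,W,r=edge(f,o,k,p,q,.02,ch=ch); d=W[1]-W[0]
      print(nm,ch,np.round(W[:,:2],1).tolist(),"ang",np.degrees(np.arctan2(d[1],d[0])).round(2),"res",r.round(3))
c=lambda p,o,k:(np.array(p)+.5)/k-.5+o
for tp,sp in(((453,48),(116,70)),((393,285),(381,95))):
    X,r=tri(a,c(tp,ot,13),b,c(sp,os_,9));print("bar end",np.round(X*1000,1),np.round(np.array(r)*1000,1))
E
```

```text
cam [-0.617 -0.142  1.624]
cam [0.466 1.257 1.181]
T right 2 [[517.7, 107.6], [432.4, 117.6]] ang 173.34 res 0.083
T right 0 [[516.6, 103.8], [431.6, 114.6]] ang 172.75 res 0.043
T top 2 [[527.7, 162.3], [522.2, 109.0]] ang -95.89 res 0.108
T top 0 [[530.4, 162.3], [525.9, 109.1]] ang -94.84 res 0.056
T bottom 2 [[453.9, 289.3], [433.5, 120.0]] ang -96.88 res 0.151
T bottom 0 [[449.6, 289.1], [428.4, 120.0]] ang -97.16 res 0.11
S far L 2 [[522.3, 104.1], [500.4, 106.3]] ang 174.28 res 0.029
S far L 0 [[522.2, 103.1], [500.4, 106.2]] ang 171.83 res 0.032
S far R 2 [[476.7, 109.8], [439.2, 114.6]] ang 172.77 res 0.085
S far R 0 [[476.6, 109.2], [439.1, 113.5]] ang 173.53 res 0.035
S left 2 [[522.9, 112.9], [532.3, 192.0]] ang 83.16 res 0.114
S left 0 [[523.9, 112.6], [533.5, 191.7]] ang 83.07 res 0.046
S right 2 [[441.4, 121.2], [456.1, 244.5]] ang 83.19 res 0.109
S right 0 [[440.0, 121.5], [456.0, 244.6]] ang 82.55 res 0.11
bar end [538.1 153.7  98.6] [0.3 0.3]
bar end [438.  165.2  98.3] [0.9 0.9]
```

Run:
```python
from h import *
a=load("/tmp/top0.npz");b=load("/tmp/side0.npz")
# offcut
for n,f,roi in(("top",a,(.44,.6,-.44,-.22)),("side",b,(.44,.6,-.44,-.22))):
    P=cloud(f);hsv=cv2.cvtColor(f["img"],cv2.COLOR_RGB2HSV)
    print(hsv[197,345:395:3].tolist() if n=="top" else hsv[186,300:330:2].tolist())
at=load("/tmp/top0.npz")
ot=np.array([345,180]);k=12
for nm,p,q in(("T back",(125,155),(465,140)),("T front",(130,240),(470,225)),("T l",(118,160),(125,240)),("T r",(468,145),(475,235)),("Tfrontbot",(130,265),(470,250))):
    e,W,r=edge(a,ot,k,p,q,.022 if 'bot' not in nm else 0,w=1.2,ch=1,trim=.1);d=W[1]-W[0];print(nm,np.round(W[:,:2],1).tolist(),np.degrees(np.arctan2(d[1],d[0])).round(1),r.round(3))
crop(b,296,168,334,204,16,"pics/cofs.png")
# obstacles
P=cloud(a)
for u,v in((338,195),(325,250),(310,300),(295,345),(452,225),(440,300),(428,370),(420,300),(412,370),(345,260),(320,310),(270,380),(360,385)):
    print("T",(u,v),np.round(P[v,u],2))
P=cloud(b)
for u,v in((425,65),(480,95),(415,105),(480,130),(420,161),(480,168),(400,195),(560,200),(580,250)):
    print("S",(u,v),np.round(P[v,u],2))
```

```text
[[15, 80, 156], [15, 81, 154], [15, 81, 154], [15, 93, 140], [14, 114, 150], [13, 112, 148], [14, 113, 145], [15, 109, 145], [14, 111, 149], [14, 108, 146], [14, 105, 146], [14, 106, 151], [14, 110, 155], [14, 96, 149], [15, 77, 155], [16, 75, 159], [16, 78, 156]]
[[14, 70, 167], [14, 68, 164], [14, 71, 162], [15, 69, 160], [14, 69, 160], [13, 109, 147], [13, 114, 146], [13, 111, 145], [14, 112, 146], [14, 110, 148], [15, 60, 152], [16, 46, 155], [14, 51, 151], [13, 52, 147], [15, 55, 145]]
T back [[538.5, -274.8], [547.3, -409.0]] -86.2 0.041
T front [[495.7, -275.0], [503.2, -407.4]] -86.8 0.057
T l [[536.5, -270.1], [498.1, -268.3]] 177.4 0.034
T r [[542.7, -409.2], [500.7, -413.2]] -174.5 0.059
Tfrontbot [[497.7, -276.3], [504.1, -410.0]] -87.3 0.044
T (338, 195) [ 0.19 -0.18  0.49]
T (325, 250) [ 0.01 -0.14  0.44]
T (310, 300) [-0.15 -0.09  0.44]
T (295, 345) [-0.29 -0.05  0.45]
T (452, 225) [ 0.07 -0.54  0.49]
T (440, 300) [-0.16 -0.47  0.44]
T (428, 370) [-0.35 -0.41  0.45]
T (420, 300) [ 0.   -0.51  0.03]
T (412, 370) [-0.26 -0.44  0.05]
T (345, 260) [ 0.14 -0.21  0.11]
T (320, 310) [-0.11 -0.12  0.25]
T (270, 380) [-0.38  0.01  0.47]
T (360, 385) [-0.4  -0.22  0.52]
S (425, 65) [ 0.08 -0.53  0.49]
S (480, 95) [-0.44 -1.3   0.01]
S (415, 105) [ 0.18 -0.16  0.49]
S (480, 130) [-0.04 -0.1   0.44]
S (420, 161) [ 0.04 -0.52  0.04]
S (480, 168) [-0.21 -0.45  0.05]
S (400, 195) [ 0.18 -0.18  0.1 ]
S (560, 200) [-0.31  0.04  0.25]
S (580, 250) [-0.42  0.09  0.08]
```

View pics/cofs.png

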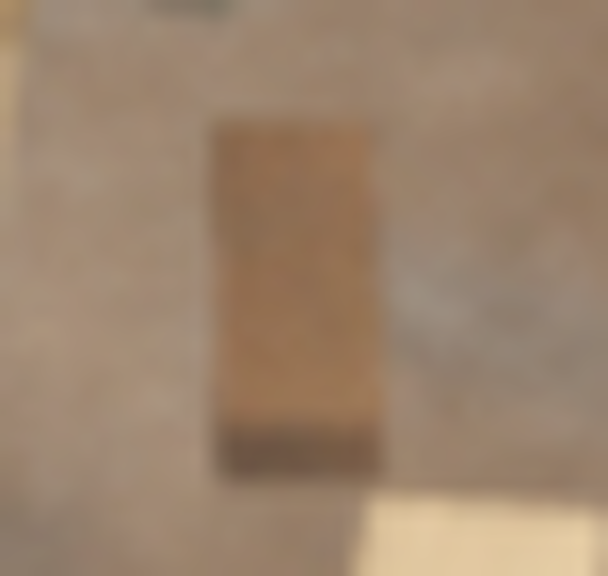

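Run:
```python
from h import *
a=load("/tmp/top0.npz");b=load("/tmp/side0.npz")
crop(a,30,110,480,400,1.75,"pics/armt.png")
crop(b,350,20,640,320,1.9,"pics/arms.png")
c,s=np.cos(1.41),np.sin(1.41)
def af(p): return [round(p[0]*c+p[1]*s,2),round(p[0]*s-p[1]*c,2),round(p[2],2)] # fwd,right,z
P=cloud(a)
for q in((290,272),(288,300),(270,320),(240,280),(200,250),(165,245),(150,225),(175,200),(195,170),(150,190),(110,190),(75,200),(60,185),(90,145)):
    print("T",q,np.round(P[q[1],q[0]],2),"fwd,right,z",af(P[q[1],q[0]]))
P=cloud(b)
for q in((463,185),(445,200),(490,235),(560,245),(575,60),(500,60),(520,130),(530,200),(480,245),(430,240),(422,205),(405,280),(400,340)):
    print("S",q,np.round(P[q[1],q[0]],2),"fwd,right,z",af(P[q[1],q[0]]))
```

```text
T (290, 272) [ 0.01 -0.01  0.29] fwd,right,z [np.float64(-0.01), np.float64(0.01), np.float64(0.29)]
T (288, 300) [-0.1  -0.01  0.31] fwd,right,z [np.float64(-0.03), np.float64(-0.1), np.float64(0.31)]
T (270, 320) [-0.18  0.04  0.33] fwd,right,z [np.float64(0.01), np.float64(-0.18), np.float64(0.33)]
T (240, 280) [-0.15  0.1   0.57] fwd,right,z [np.float64(0.07), np.float64(-0.16), np.float64(0.57)]
T (200, 250) [-0.14  0.16  0.73] fwd,right,z [np.float64(0.14), np.float64(-0.17), np.float64(0.73)]
T (165, 245) [-0.15  0.23  0.77] fwd,right,z [np.float64(0.21), np.float64(-0.19), np.float64(0.77)]
T (150, 225) [-0.12  0.26  0.82] fwd,right,z [np.float64(0.24), np.float64(-0.16), np.float64(0.82)]
T (175, 200) [-0.06  0.22  0.82] fwd,right,z [np.float64(0.2), np.float64(-0.09), np.float64(0.82)]
T (195, 170) [0.04 0.19 0.81] fwd,right,z [np.float64(0.19), np.float64(0.01), np.float64(0.81)]
T (150, 190) [0.01 0.31 0.77] fwd,right,z [np.float64(0.31), np.float64(-0.04), np.float64(0.77)]
T (110, 190) [0.04 0.44 0.73] fwd,right,z [np.float64(0.44), np.float64(-0.03), np.float64(0.73)]

[... 848 characters left out ...]
(0.04), np.float64(0.8)]
S (520, 130) [0.08 0.44 0.73] fwd,right,z [np.float64(0.45), np.float64(0.01), np.float64(0.73)]
S (530, 200) [0.09 0.59 0.67] fwd,right,z [np.float64(0.6), np.float64(-0.0), np.float64(0.67)]
S (480, 245) [0.19 0.67 0.63] fwd,right,z [np.float64(0.69), np.float64(0.09), np.float64(0.63)]
S (430, 240) [0.28 0.65 0.62] fwd,right,z [np.float64(0.69), np.float64(0.17), np.float64(0.62)]
S (422, 205) [0.29 0.61 0.67] fwd,right,z [np.float64(0.65), np.float64(0.19), np.float64(0.67)]
S (405, 280) [0.31 0.65 0.52] fwd,right,z [np.float64(0.69), np.float64(0.2), np.float64(0.52)]
S (400, 340) [0.3  0.66 0.33] fwd,right,z [np.float64(0.7), np.float64(0.19), np.float64(0.33)]
```

View pics/armt.png

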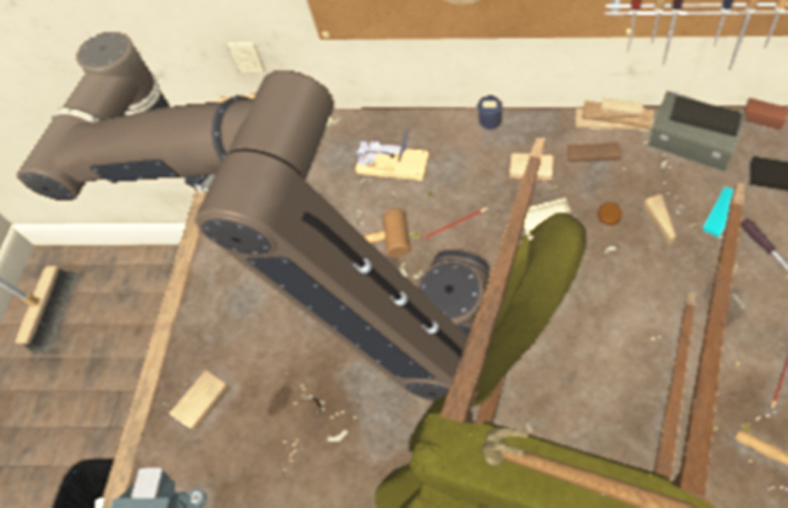

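View pics/arms.png

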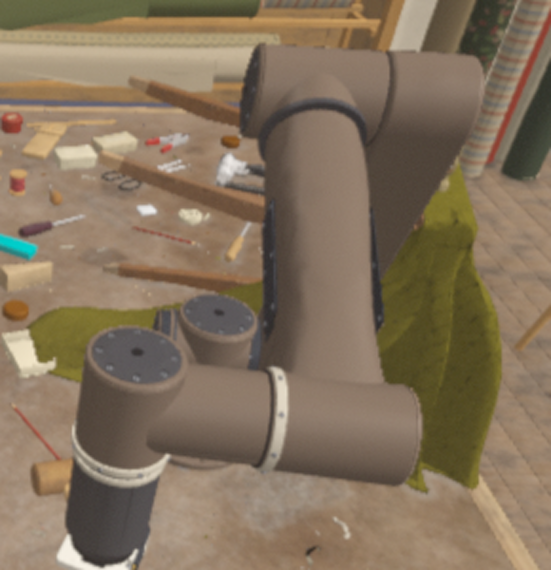

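Run:
```python
from h import *
b=load("/tmp/side0.npz")
o=np.array([296,168]);k=16
for nm,p,q,z in(("left",(212,130),(222,410),.022),("right",(370,130),(383,410),.022),("far",(218,122),(365,122),.022),("near",(225,420),(378,420),.022),("nearbot",(225,478),(378,478),0)):
    e,W,r=edge(b,o,k,p,q,z,w=1.2,ch=1,trim=.1);d=W[1]-W[0];print(nm,np.round(W[:,:2],1).tolist(),np.degrees(np.arctan2(d[1],d[0])).round(1),r.round(3))
# clip approach
s=np.array([292.7,607.7,225.6]);R=None
yaw=-.449
tx=np.array([np.cos(yaw),np.sin(yaw),0]);ty=np.array([np.sin(yaw),-np.cos(yaw),0])
J=np.array([491.4,188.6]);jx=np.array([np.cos(1.452),np.sin(1.452)]);jy=np.array([-jx[1],jx[0]])
th=.124
barx=84-117*np.cos(th)+20*np.sin(th);barz=64+20*np.cos(th)+117*np.sin(th)
g=J+jx*barx+jy*30
for z in(180,barz-19):
    d=np.array([*g,z])-s
    print("target",np.round([*g,z],1),"share",np.round(np.array([d@tx,d@ty,-d[2]])/300,4),"rz",-(-.119+.449)/np.radians(60))
for th in np.linspace(.124,1.5,9):
    x=-117*np.cos(th)+20*np.sin(th);z=20*np.cos(th)+117*np.sin(th)
    if th==.124:x0,z0=x,z
    print(round(th,3),"ty,tz share",np.round([-(x-x0)/300,-(z-z0)/300],4),"turn about tool x share",0)
```

```text
left [[549.1, -406.8], [539.9, -278.4]] 94.1 0.061
right [[502.3, -408.4], [496.9, -279.7]] 92.4 0.119
far [[545.9, -412.3], [505.1, -412.0]] 179.5 0.009
near [[538.4, -272.9], [498.2, -273.7]] -178.8 0.028
nearbot [[538.8, -276.7], [498.3, -277.6]] -178.7 0.015
target [458.1 162.7 180. ] share [1.1405 1.0969 0.152 ] rz -0.3151267873219528
target [458.1 162.7  79.3] share [1.1405 1.0969 0.4876] rz -0.3151267873219528
0.124 ty,tz share [-0. -0.] turn about tool x share 0
0.296 ty,tz share [-0.0252 -0.0631] turn about tool x share 0
0.468 ty,tz share [-0.0608 -0.121 ] turn about tool x share 0
0.64 ty,tz share [-0.1058 -0.172 ] turn about tool x share 0
0.812 ty,tz share [-0.1588 -0.2145] turn about tool x share 0
0.984 ty,tz share [-0.2183 -0.2473] turn about tool x share 0
1.156 ty,tz share [-0.2826 -0.2694] turn about tool x share 0
1.328 ty,tz share [-0.3497 -0.2802] turn about tool x share 0
1.5 ty,tz share [-0.4177 -0.2793] turn about tool x share 0
```

```bash
python3 -m inch '0 1 0.96 0.1 0 0 -0.315; 0 1 0.96 0.1 0 0 -0.315; 0 1 0.96 0.1 0 0 -0.315; 0 1 0.96 0.1 0 0 -0.315; 0 1 0.96 0.1 0 0 -0.315; 0 1 0.96 0.1 0 0 -0.315; 0 1 0.96 0.1 0 0 -0.315; 0 1 0.96 0.1 0 0 -0.315; 0 1 0.96 0.1 0 0 -0.315; 0 1 0.96 0.1 0 0 -0.315'
cat > d.py <<'E'
import sys,numpy as np
from station import arm
# usage: d.py x y z [yaw]  -> shares from the measured pose
s=arm.get_state();p=s["eef_pos"]*1000
from scipy.spatial.transform import Rotation as Ro
R=Ro.from_euler("xyz",s["ee_rot"]).as_matrix()
J=np.array([491.4,188.6]);c,n=np.cos(1.452),np.sin(1.452)
def jw(x,y,z): return np.array([J[0]+c*x-n*y,J[1]+n*x+c*y,z])
def wj(p): d=p[:2]-J; return np.array([c*d[0]+n*d[1],-n*d[0]+c*d[1],p[2]])
def go(P,yaw=None):
    r=R.T@(np.array(P)-p)/300
    t=[0,0,0]
    if yaw is not None:
        t=R.T@((Ro.from_euler("xyz",[np.pi,0,yaw])*Ro.from_matrix(R).inv()).as_rotvec())/np.radians(60)
    print("shares",np.round(r,4),"turn",np.round(t,4))
def st():
    print("t",round(float(s["t"]),2),"pos",np.round(p,1),"jig",np.round(wj(p),1),"rpy",np.round(s["ee_rot"],4),"F",np.round(s["force"],1),"M",np.round(s["moment"],2),"w",round(float(s["width"])*1000,1),"q",np.round(s["q"],2))
E
python3 -c "
from d import *
st()
go(jw(-29.6,30,79.3),-.119)"
```

```text
t: 1.1
eef_pos: [0.4384, 0.2159, 0.1963]
ee_rot: [3.141, 0.001, -0.122]
force: [-0.5, 0.1, 0.5]
width: 0.0873
t 1.1 pos [438.4 215.9 196.3] jig [ 20.9  55.9 196.3] rpy [ 3.141e+00  6.000e-04 -1.222e-01] F [-0.5  0.1  0.5] M [ 0.05 -0.01 -0.01] w 87.3 q [ 0.86  0.07 -0.43 -0.   -1.07  0.59]
shares [0.0871 0.1677 0.3899] turn [ 0.0006  0.0006 -0.0031]
```

```bash
python3 -m inch '0 0.087 0.168 0.05 0 0 -0.003; 0 0.087 0.168 0.1 0 0 -0.003; 0 0.087 0.168 0.24 0 0 -0.003; 0 0.087 0.168 0.38 0 0 -0.003; 0 0.087 0.168 0.39 0 0 -0.003; 0 0.087 0.168 0.39 0 0 -0.003'
python3 - <<'E'
from d import *
from h import *
st()
for n in("top","side"):
    f=arm.grab_frame(n);np.savez(f"/tmp/{n}1.npz",**f)
    u,v=proj(f,p/1000).astype(int);print(n,u,v)
    crop(f,u-50,v-35,u+50,v+35,6,f"pics/{n}1.png")
E
```

```text
t: 1.7
eef_pos: [0.458, 0.1656, 0.0795]
ee_rot: [3.139, 0.001, -0.115]
force: [0.1, 0.4, 1.1]
width: 0.0875
t 1.7 pos [458.  165.6  79.5] jig [-26.8  30.5  79.5] rpy [ 3.1395e+00  1.3000e-03 -1.1480e-01] F [0.1 0.4 1.1] M [ 0.05 -0.08 -0.  ] w 87.5 q [ 0.75  0.21 -0.59  0.   -0.78  0.7 ]
top 258 200
side 328 259
```

View pics/side1.png

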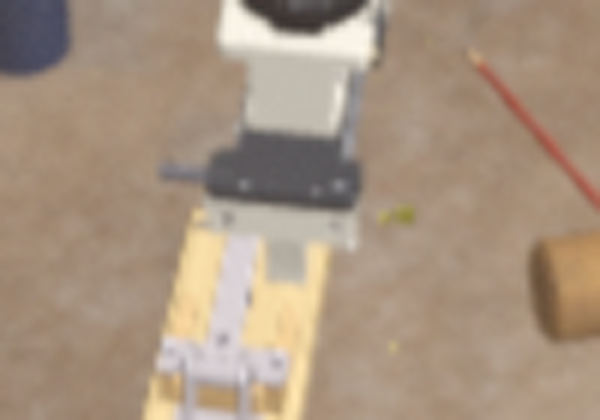

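View pics/top1.png

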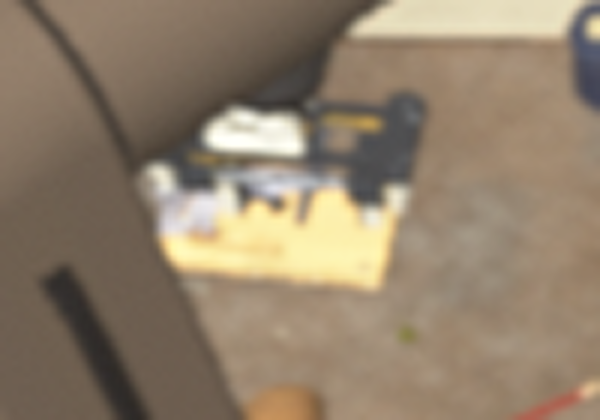

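```bash
python3 -m inch '0 0 0 0 0 0 0; 1 0 0 0 0 0 0; 1 0 0 0 0 0 0; 1 0 0 0 0 0 0; 1 0 0 0 0 0 0; 1 0 0 0 0 0 0; 1 0 0 0 0 0 0' 15; python3 -c "
from d import *
st()"
```

```text
t: 2.5
eef_pos: [0.4581, 0.1653, 0.0795]
ee_rot: [3.141, 0.0, -0.116]
force: [0.1, 0.6, -0.1]
width: 0.0451
t 2.5 pos [458.1 165.3  79.5] jig [-27.1  30.3  79.5] rpy [ 3.1415e+00  1.0000e-04 -1.1580e-01] F [ 0.1  0.6 -0.1] M [0.04 0.04 0.  ] w 45.1 q [ 0.75  0.2  -0.59  0.   -0.78  0.7 ]
```

```bash
python3 -m inch '1 0 0 0 0 0 0; 1 0 0 0 0 0 0; 1 0 0 0 0 0 0; 1 0 0 0 0 0 0; 1 0 0 0 0 0 0; 1 0 0 0 0 0 0; 1 0 0 0 0 0 0' 15; python3 -c "
from d import *
st()"
```

```text
t: 3.2
eef_pos: [0.4577, 0.1635, 0.0795]
ee_rot: [3.139, 0.001, -0.116]
force: [2.2, -7.9, 0.8]
width: 0.0092
t 3.2 pos [457.7 163.5  79.5] jig [-28.9  30.5  79.5] rpy [ 3.1385e+00  1.0000e-03 -1.1590e-01] F [ 2.2 -7.9  0.8] M [-3.01 -0.92 -0.04] w 9.2 q [ 0.75  0.2  -0.59  0.   -0.78  0.7 ]
```

```bash
python3 -m inch '1 0 0.006 -0.005 0 0 0; 1 0 -0.006 -0.032 0 0 0; 1 0 -0.019 -0.063 0 0 0; 1 0 -0.036 -0.093 0 0 0; 1 0 -0.055 -0.121 0 0 0; 1 0 -0.076 -0.147 0 0 0; 1 0 -0.1 -0.172 0 0 0; 1 0 -0.126 -0.194 0 0 0; 1 0 -0.153 -0.2145 0 0 0; 1 0 -0.153 -0.2145 0 0 0' 15; python3 -c "
from d import *
st()"
```

```text
t: 4.2
eef_pos: [0.4638, 0.2095, 0.1464]
ee_rot: [3.138, -0.001, -0.115]
force: [-4.1, -10.1, 18.9]
width: 0.0097
t 4.2 pos [463.8 209.5 146.4] jig [ 17.5  29.9 146.4] rpy [ 3.1383e+00 -1.0000e-03 -1.1480e-01] F [ -4.1 -10.1  18.9] M [-3.97  1.27 -0.08] w 9.7 q [ 0.81  0.16 -0.46  0.   -0.95  0.64]
```

```bash
python3 -m inch '1 0 0.009 -0.014 0 0 0; 1 0 0.009 -0.014 0 0 0' 12; python3 -c "
from d import *
st()"
```

```text
t: 4.4
eef_pos: [0.4634, 0.2095, 0.1486]
ee_rot: [-3.139, -0.001, -0.116]
force: [0.7, 4.7, -3.3]
width: 0.0098
t 4.4 pos [463.4 209.5 148.6] jig [ 17.4  30.3 148.6] rpy [-3.1389e+00 -7.0000e-04 -1.1600e-01] F [ 0.7  4.7 -3.3] M [ 1.36 -0.38 -0.06] w 9.8 q [ 0.81  0.15 -0.46 -0.   -0.96  0.65]
```

```bash
python3 -m inch '1 0 -0.031 -0.016 0 0 0; 1 0 -0.063 -0.032 0 0 0; 1 0 -0.095 -0.044 0 0 0; 1 0 -0.129 -0.0545 0 0 0; 1 0 -0.164 -0.061 0 0 0; 1 0 -0.199 -0.0657 0 0 0; 1 0 -0.23 -0.066 0 0 0; 1 0 -0.23 -0.066 0 0 0' 12; python3 -c "
from d import *
st()"
```

```text
t: 5.2
eef_pos: [0.4719, 0.2782, 0.169]
ee_rot: [-3.141, -0.002, -0.115]
force: [0.9, -0.5, 6.2]
width: 0.0096
t 5.2 pos [471.9 278.2 169. ] jig [ 86.6  30.  169. ] rpy [-3.1406e+00 -1.5000e-03 -1.1480e-01] F [ 0.9 -0.5  6.2] M [-0.18 -0.29 -0.05] w 9.6 q [ 0.89  0.2  -0.35  0.   -1.02  0.56]
```

```bash
python3 -m inch '1 0 -0.013 -0.01 0 0 0; 1 0 -0.027 -0.008 0 0 0; 1 0 -0.027 -0.008 0 0 0; 1 0 -0.027 -0.008 0 0 0' 12; python3 -c "
from d import *
st()"
```

```text
t: 5.6
eef_pos: [0.4718, 0.2847, 0.1698]
ee_rot: [3.141, 0.001, -0.116]
force: [3.7, -1.9, -5.9]
width: 0.0094
t 5.6 pos [471.8 284.7 169.8] jig [ 93.1  30.9 169.8] rpy [ 3.1409e+00  7.0000e-04 -1.1590e-01] F [ 3.7 -1.9 -5.9] M [-0.76 -1.29 -0.06] w 9.4 q [ 0.9   0.2  -0.34 -0.   -1.03  0.56]
```

```bash
python3 -m inch '0 0 0 0 0 0 0; 0 0 0 0 0 0 0; 0 0 0 0 0 0 0; 0 0 0 0 0 0 0; 0 0 0 -0.1 0 0 0; 0 0 0 -0.2 0 0 0; 0 0 0 -0.25 0 0 0; 0 0 0 -0.25 0 0 0; 0 0 0 -0.25 0 0 0'
python3 - <<'E'
from d import *
from h import *
st()
f=arm.grab_frame("side");np.savez("/tmp/side2.npz",**f)
crop(f,272,200,372,310,6,"pics/side2.png")
oc=np.array([521.5,-341.5]);a=np.radians(93.3);u=np.array([np.cos(a),np.sin(a)])
g=oc-30*u
print("grasp",g)
go([*g,150],np.radians(93.3-180))
go([*g,2],np.radians(93.3-180))
E
```

```text
t: 6.5
eef_pos: [0.4718, 0.2849, 0.2453]
ee_rot: [-3.141, 0.0, -0.116]
force: [1.1, 0.0, -0.3]
width: 0.0759
t 6.5 pos [471.8 284.9 245.3] jig [ 93.3  30.9 245.3] rpy [-3.1409e+00  1.0000e-04 -1.1590e-01] F [ 1.1  0.  -0.3] M [-0.06  0.03 -0.01] w 75.9 q [ 0.9   0.14 -0.23 -0.   -1.19  0.56]
grasp [ 523.22692081 -371.4502545 ]
shares [0.4231 2.1536 0.316 ] turn [-5.0000e-04  5.0000e-04  1.3344e+00]
shares [0.4232 2.1539 0.8094] turn [-5.0000e-04  5.0000e-04  1.3344e+00]
```

View pics/side2.png

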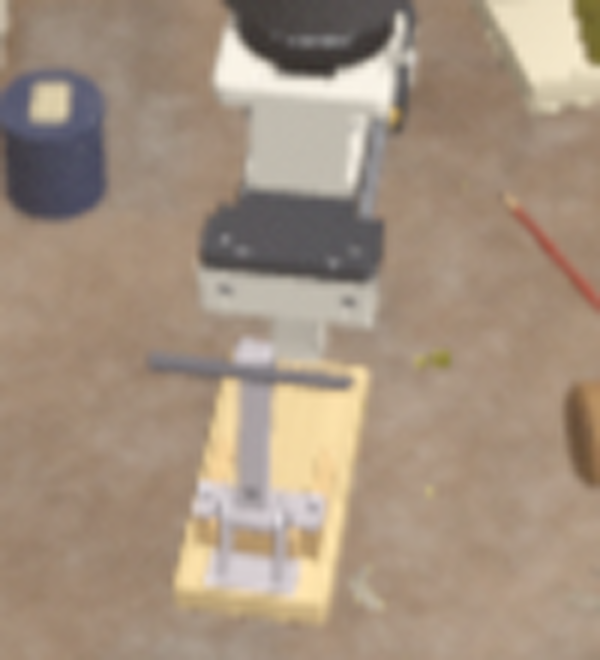

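```bash
python3 -m inch '0 0.2 1 0 0 0 0.9; 0 0.2 1 0 0 0 0.9; 0 0.2 1 0 0 0 0.9; 0 0.2 1 0 0 0 0.9; 0 0.2 1 0 0 0 0.9; 0 0.2 1 0 0 0 0.9; 0 0.2 1 0 0 0 0.9; 0 0.2 1 0 0 0 0.9'
python3 - <<'E'
from d import *
st()
oc=np.array([521.5,-341.5]);a=np.radians(93.3);u=np.array([np.cos(a),np.sin(a)])
g=oc-30*u
go([*g,150],np.radians(93.3-180))
E
```

```text
t: 7.35
eef_pos: [0.4964, -0.0219, 0.2442]
ee_rot: [3.14, 0.001, -1.062]
force: [-0.0, 0.6, -0.2]
width: 0.0876
t 7.35 pos [496.4 -21.9 244.2] jig [-208.4  -29.9  244.2] rpy [ 3.1398e+00  5.0000e-04 -1.0622e+00] F [-0.   0.6 -0.2] M [ 0.07  0.02 -0.01] w 87.6 q [ 0.35  0.05 -0.34 -0.   -1.18  0.16]
shares [1.0615 0.4887 0.3144] turn [1.800e-03 1.000e-04 4.307e-01]
```

```bash
python3 -m inch '0 0.98 0.46 0.15 0 0 0.43; 0 0.98 0.46 0.15 0 0 0.43; 0 0.98 0.46 0.15 0 0 0.43; 0 0.98 0.46 0.15 0 0 0.43; 0 0.98 0.46 0.3 0 0 0.43; 0 0.98 0.46 0.3 0 0 0.43; 0 0.98 0.46 0.3 0 0 0.43; 0 0.98 0.46 0.3 0 0 0.43; 0 0.98 0.46 0.3 0 0 0.43; 0 0.98 0.46 0.3 0 0 0.43'
python3 - <<'E'
from d import *
from h import *
st()
oc=np.array([521.5,-341.5]);a=np.radians(93.3);u=np.array([np.cos(a),np.sin(a)])
g=oc-30*u
go([*g,2.5],np.radians(93.3-180))
f=arm.grab_frame("side")
crop(f,272,140,372,220,6,"pics/side3.png")
f=arm.grab_frame("top")
crop(f,320,150,420,230,6,"pics/top3.png")
E
```

```text
t: 8.35
eef_pos: [0.5214, -0.3428, 0.1554]
ee_rot: [3.142, 0.0, -1.506]
force: [0.2, 1.0, 0.3]
width: 0.0875
t 8.35 pos [ 521.4 -342.8  155.4] jig [-524.1  -92.8  155.4] rpy [ 3.1416  0.     -1.5064] F [0.2 1.  0.3] M [ 0.1  -0.12  0.01] w 87.5 q [-0.27  0.33 -0.2  -0.   -1.04  0.33]
shares [9.580e-02 2.000e-04 5.096e-01] turn [0.     0.     0.0065]
```

View pics/side3.png

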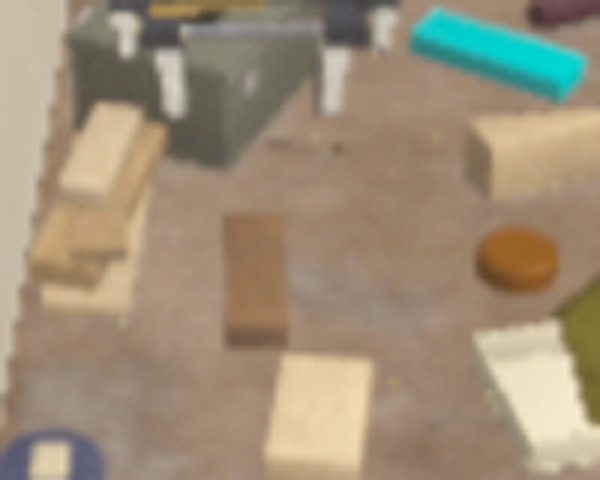

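View pics/top3.png

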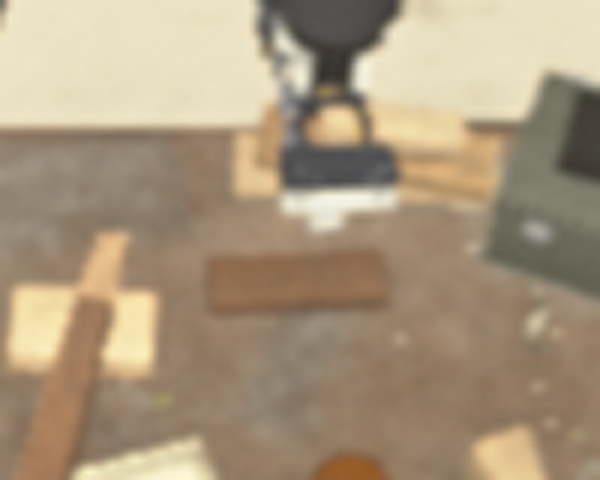

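```bash
python3 - <<'E'
from h import *
for n in("top0","side0"):
    f=load(f"/tmp/{n}.npz");P=cloud(f)
    m=(P[...,0]>.555)&(P[...,0]<.66)&(P[...,1]>-.5)&(P[...,1]<-.25)&(P[...,2]>.01)&(P[...,2]<.3)
    Q=P[m]*1000
    for lo in(10,30,60): 
        q=Q[Q[:,2]>lo]
        for y0 in(-500,-450,-400,-350,-300):
            r=q[(q[:,1]>=y0)&(q[:,1]<y0+50)]
            if len(r):print(n,lo,y0,len(r),"x",np.percentile(r[:,0],[0,10]).round(),"zmax",r[:,2].max().round())
E
python3 -m inch '0.3 0.096 0 0.3 0 0 0.0065; 0.3 0.096 0 0.3 0 0 0.0065; 0.3 0.096 0 0.3 0 0 0.0065; 0.3 0.096 0 0.3 0 0 0.0065; 0.3 0.096 0 0.3 0 0 0.0065' 20;python3 -c "
from d import *
st()"
```

```text
top0 10 -500 144 x [555. 593.] zmax 100.0
top0 10 -450 170 x [569. 605.] zmax 278.0
top0 10 -400 162 x [595. 608.] zmax 80.0
top0 10 -350 123 x [566. 609.] zmax 64.0
top0 10 -300 11 x [610. 613.] zmax 23.0
top0 30 -500 117 x [555. 594.] zmax 100.0
top0 30 -450 130 x [603. 610.] zmax 278.0
top0 30 -400 116 x [607. 614.] zmax 80.0
top0 30 -350 65 x [608. 611.] zmax 64.0
top0 60 -500 43 x [555. 566.] zmax 100.0
top0 60 -450 78 x [608. 614.] zmax 278.0
top0 60 -400 57 x [613. 622.] zmax 80.0
top0 60 -350 2 x [619. 621.] zmax 64.0
side0 10 -500 111 x [558. 559.] zmax 100.0
side0 10 -450 99 x [596. 610.] zmax 82.0
side0 10 -400 112 x [608. 615.] zmax 82.0
side0 10 -350 159 x [603. 616.] zmax 64.0
side0 10 -300 9 x [579. 588.] zmax 25.0
side0 30 -500 95 x [558. 559.] zmax 100.0
side0 30 -450 81 x [606. 614.] zmax 82.0
side0 30 -400 97 x [617. 622.] zmax 82.0
side0 30 -350 84 x [614. 620.] zmax 64.0
side0 60 -500 52 x [558. 559.] zmax 100.0
side0 60 -450 58 x [618. 620.] zmax 82.0
side0 60 -400 57 x [624. 628.] zmax 82.0
side0 60 -350 4 x [615. 616.] zmax 64.0
t: 8.95
eef_pos: [0.5244, -0.3726, 0.068]
ee_rot: [-3.138, -0.002, -1.514]
force: [0.4, -0.3, 0.9]
width: 0.062
t 8.95 pos [ 524.4 -372.6   68. ] jig [-553.3  -99.3   68. ] rpy [-3.1384e+00 -1.9000e-03 -1.5139e+00] F [ 0.4 -0.3  0.9] M [ 0.11 -0.07  0.03] w 62.0 q [-0.31  0.44 -0.25  0.   -0.87  0.37]
```

```bash
python3 -m inch '0.08 0 0.042 0 0 0 0; 0.08 0 0.042 0 0 0 0; 0.08 0 0.042 0 0 0 0; 0.08 0 0.042 0.1 0 0 0; 0.08 0 0.042 0.17 0 0 0; 0.08 0 0.042 0.21 0 0 0; 0.08 0 0.042 0.213 0 0 0; 0.08 0 0.042 0.213 0 0 0' 20;python3 -c "
from d import *
st()"
```

```text
t: 9.75
eef_pos: [0.5105, -0.3736, 0.0017]
ee_rot: [-3.141, -0.0, -1.515]
force: [0.3, 0.5, 0.3]
width: 0.0807
t 9.75 pos [ 510.5 -373.6    1.7] jig [-556.   -85.6    1.7] rpy [-3.1413e+00 -3.0000e-04 -1.5151e+00] F [0.3 0.5 0.3] M [ 0.06 -0.02 -0.  ] w 80.7 q [-0.32  0.51 -0.33  0.   -0.73  0.38]
```

```bash
python3 -m inch '0.6 0 0 -0.004 0 0 0; 0.6 0 0 -0.004 0 0 0; 0.6 0 0 -0.004 0 0 0; 0.6 0 0 -0.004 0 0 0; 0.6 0 0 -0.004 0 0 0; 0.6 0 0 -0.004 0 0 0; 0.6 0 0 -0.004 0 0 0; 0.6 0 0 -0.004 0 0 0; 0.6 0 0 -0.004 0 0 0' 20;python3 -c "
from d import *
st()"
```

```text
t: 10.65
eef_pos: [0.5104, -0.3735, 0.0029]
ee_rot: [-3.141, -0.0, -1.515]
force: [1.3, -0.1, 4.1]
width: 0.0457
t 10.65 pos [ 510.4 -373.5    2.9] jig [-555.9  -85.5    2.9] rpy [-3.1411e+00 -3.0000e-04 -1.5152e+00] F [ 1.3 -0.1  4.1] M [ 0.21 -0.42  0.01] w 45.7 q [-0.32  0.51 -0.33  0.   -0.73  0.38]
```

```bash
python3 -m inch '0.6 0 0 -0.1 0 0 0; 0.6 0 0 -0.25 0 0 0; 0.6 0 0 -0.35 0 0 0; 0.6 0 0 -0.35 0 0 0; 0.6 0 0 -0.35 0 0 0' 30;python3 - <<'E'
from d import *
st()
go(jw(-112,0,100),1.452-np.pi)
from h import *
f=arm.grab_frame("side")
crop(f,262,120,382,220,6,"pics/side4.png")
E
```

```text
t: 11.15
eef_pos: [0.5097, -0.3731, 0.1077]
ee_rot: [-3.141, 0.0, -1.516]
force: [-0.5, -0.3, -2.7]
width: 0.0458
t 11.15 pos [ 509.7 -373.1  107.7] jig [-555.6  -84.8  107.7] rpy [-3.1413e+00  4.0000e-04 -1.5158e+00] F [-0.5 -0.3 -2.7] M [ 0.09  0.05 -0.02] w 45.8 q [-0.32  0.38 -0.24 -0.   -0.95  0.38]
shares [-1.5052  0.0226  0.0262] turn [-0.0003  0.0004  0.166 ]
```

View pics/side4.png

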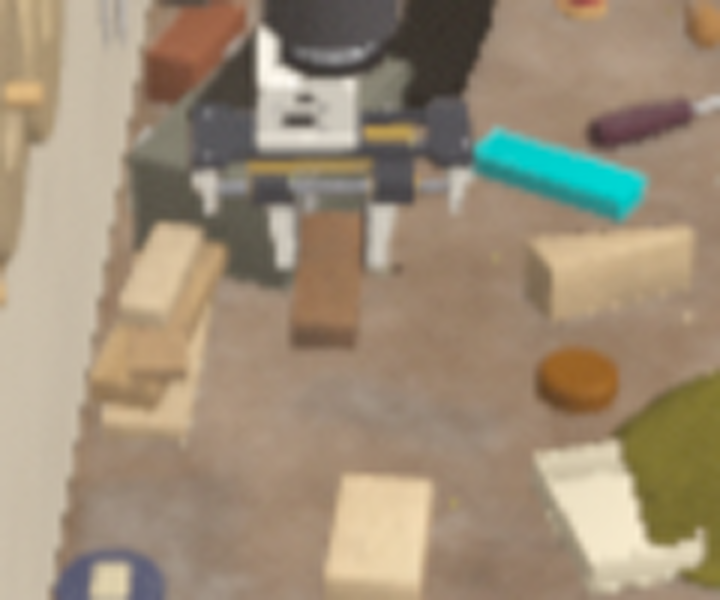

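```bash
python3 -m inch '0.6 -0.2 0 -0.03 0 0 0; 0.6 -0.4 0.01 -0.03 0 0 0.05; 0.6 -0.6 0.01 -0.03 0 0 0.08; 0.6 -0.8 0.015 -0.03 0 0 0.12; 0.6 -0.95 0.02 -0.03 0 0 0.166; 0.6 -1 0.02 -0.03 0 0 0.166; 0.6 -1 0.02 -0.03 0 0 0.166; 0.6 -1 0.02 -0.03 0 0 0.166; 0.6 -1 0.02 -0.03 0 0 0.166; 0.6 -1 0.02 -0.03 0 0 0.166';python3 - <<'E'
from d import *
st()
go(jw(-112,0,80),1.452-np.pi)
E
```

```text
t: 12.2
eef_pos: [0.487, -0.0754, 0.1159]
ee_rot: [3.14, -0.001, -1.691]
force: [0.5, 0.2, -0.2]
width: 0.0456
t 12.2 pos [487.  -75.4 115.9] jig [-262.7  -26.9  115.9] rpy [ 3.1401e+00 -5.0000e-04 -1.6911e+00] F [ 0.5  0.2 -0.2] M [ 0.03 -0.06 -0.01] w 45.6 q [ 0.25  0.17 -0.53 -0.   -0.87 -0.37]
shares [-0.5022  0.0904  0.1196] turn [ 0.0014 -0.0005 -0.0014]
```

```bash
python3 -m inch '0.6 -0.14 0.03 0 0 0 0; 0.6 -0.28 0.06 0.04 0 0 0; 0.6 -0.4 0.09 0.08 0 0 0; 0.6 -0.48 0.09 0.12 0 0 0; 0.6 -0.5 0.09 0.12 0 0 0; 0.6 -0.5 0.09 0.12 0 0 0; 0.6 -0.5 0.09 0.12 0 0 0';python3 - <<'E'
from d import *
st()
go(jw(-112,0,25),1.452-np.pi)
from h import *
for n in("side","top"):
    f=arm.grab_frame(n);np.savez(f"/tmp/{n}5.npz",**f)
    u,v=proj(f,jw(-20,0,30)/1000).astype(int);print(u,v)
    crop(f,u-50,v-40,u+50,v+40,7,f"pics/{n}5.png")
E
```

```text
t: 12.9
eef_pos: [0.4785, 0.0768, 0.0807]
ee_rot: [3.141, -0.0, -1.691]
force: [-0.9, -0.1, -0.4]
width: 0.0459
t 12.9 pos [478.5  76.8  80.7] jig [-112.6   -0.5   80.7] rpy [ 3.1414e+00 -2.0000e-04 -1.6906e+00] F [-0.9 -0.1 -0.4] M [ 0.05 -0.06  0.04] w 45.9 q [ 0.57  0.2  -0.59  0.   -0.78 -0.69]
shares [-0.0019  0.0016  0.1857] turn [ 0.0002 -0.0002 -0.0009]
318 269
260 200
```

View pics/side5.png

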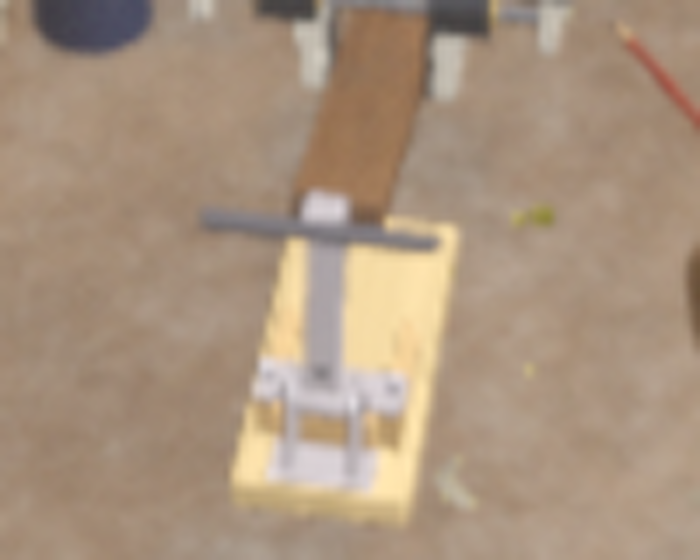

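View pics/top5.png

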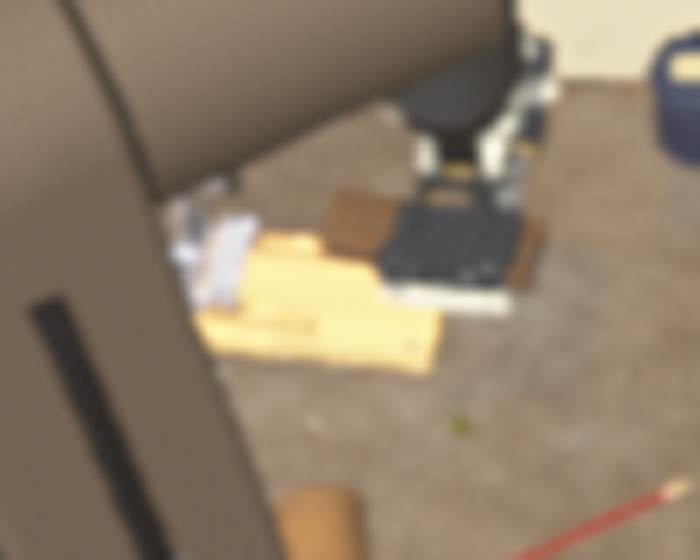

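Run:
```python
from h import *
b=load("/tmp/side5.npz");o=np.array([268,229])
J=np.array([491.4,188.6]);c,n=np.cos(1.452),np.sin(1.452)
for nm,p,q,z in(("left",(330,80),(300,185),.1),("right",(420,100),(390,200),.1)):
    for ch in(0,1,2):
        e,W,r=edge(b,o,7,p,q,z,w=2,ch=ch,trim=.05)
        d=W[:,:2]-J; print(nm,ch,"jig",np.round(np.c_[c*d[:,0]+n*d[:,1],-n*d[:,0]+c*d[:,1]],1).tolist(),r.round(2))
# jig edges in same frame
for nm,p,q in(("jr",(455,240),(420,440)),("jl",(290,255),(240,470))):
    e,W,r=edge(b,o,7,p,q,.02,w=2,ch=1,trim=.05);d=W[:,:2]-J; print(nm,"jig",np.round(np.c_[c*d[:,0]+n*d[:,1],-n*d[:,0]+c*d[:,1]],1).tolist(),r.round(2))
```

```text
left 0 jig [[-93.4, -28.3], [-18.5, -31.0]] 0.27
left 1 jig [[-93.0, -26.4], [-18.6, -30.9]] 0.16
left 2 jig [[-92.9, -26.1], [-18.6, -30.6]] 0.13
right 0 jig [[-84.2, 22.5], [-14.1, 15.7]] 0.1
right 1 jig [[-84.0, 23.4], [-13.6, 17.4]] 0.1
right 2 jig [[-84.2, 22.8], [-13.8, 16.6]] 0.1
jr jig [[-70.0, 42.5], [62.2, 42.4]] 0.1
jl jig [[-48.3, -41.1], [91.6, -43.0]] 0.08
```

```bash
python3 -m inch '0.6 0 0.002 0.05 0 0 -0.068; 0.6 0 0.002 0.1 0 0 -0.068; 0.6 0 0.002 0.12 0 0 -0.068; 0.6 0 0.002 0.12 0 0 -0.068; 0.6 0 0.002 0.12 0 0 -0.068';python3 - <<'E'
from d import *
st()
from h import *
f=arm.grab_frame("side");np.savez("/tmp/side6.npz",**f)
crop(f,268,229,368,309,7,"pics/side6.png")
E
```

```text
t: 13.5
eef_pos: [0.4782, 0.0777, 0.0451]
ee_rot: [-3.141, 0.0, -1.619]
force: [0.3, -0.1, -1.3]
width: 0.0455
t 13.5 pos [478.2  77.7  45.1] jig [-111.6    0.    45.1] rpy [-3.1412e+00  1.0000e-04 -1.6186e+00] F [ 0.3 -0.1 -1.3] M [ 0.05 -0.05  0.02] w 45.5 q [ 0.57  0.25 -0.63  0.   -0.69 -0.62]
```

View pics/side6.png

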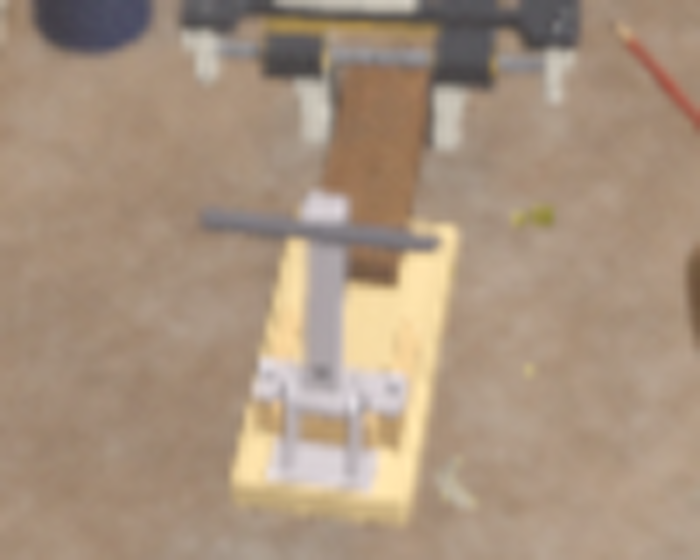

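Run:
```python
from h import *
b=load("/tmp/side6.npz");o=np.array([268,229])
J=np.array([491.4,188.6]);c,n=np.cos(1.452),np.sin(1.452)
for nm,p,q,z in(("left",(330,130),(324,190),.064),("right",(426,155),(413,225),.064),("right2",(407,245),(403,265),.064),("rightall",(426,155),(402,265),.064)):
    for ch in(0,1,2):
        e,W,r=edge(b,o,7,p,q,z,w=1.5,ch=ch,trim=.03)
        d=W[:,:2]-J; print(nm,ch,"jig",np.round(np.c_[c*d[:,0]+n*d[:,1],-n*d[:,0]+c*d[:,1]],1).tolist(),r.round(2))
e,W,r=edge(b,o,7,(350,262),(395,268),.064,w=1.2,ch=1); d=W[:,:2]-J;print("front", np.round(c*d[:,0]+n*d[:,1],1))
e,W,r=edge(b,o,7,(350,278),(395,283),.042,w=1.2,ch=1); d=W[:,:2]-J;print("frontbot", np.round(c*d[:,0]+n*d[:,1],1))
```

```text
left 0 jig [[-94.5, -27.2], [-52.0, -24.7]] 0.18
left 1 jig [[-94.5, -25.9], [-52.1, -24.1]] 0.04
left 2 jig [[-94.4, -25.4], [-52.0, -23.5]] 0.04
right 0 jig [[-83.5, 25.5], [-34.5, 24.0]] 0.1
right 1 jig [[-83.7, 24.1], [-34.6, 23.3]] 0.07
right 2 jig [[-83.8, 23.4], [-34.6, 23.2]] 0.06
right2 0 jig [[-20.2, 24.5], [-7.9, 21.9]] 0.05
right2 1 jig [[-20.2, 24.4], [-7.9, 21.9]] 0.05
right2 2 jig [[-20.3, 24.4], [-7.7, 22.1]] 0.04
rightall 0 jig [[-83.5, 25.3], [-7.1, 23.3]] 0.06
rightall 1 jig [[-83.7, 24.0], [-7.1, 23.3]] 0.07
rightall 2 jig [[-83.8, 23.3], [-7.1, 23.1]] 0.08
front [-7.8 -4.6]
frontbot [-14.5 -13.1]
```

```bash
python3 -m inch '0.6 0 0 0.03 0 0 0; 0.6 0 0 0.055 0 0 0; 0.6 0 0 0.064 0 0 0; 0.6 0 0 0.066 0 0 0; 0.6 0 0 0.066 0 0 0';python3 -c "
from d import *
st()";python3 -m inch '0.6 0 0 0.003 0 0 0; 0.6 0 0 0.006 0 0 0; 0.6 0 0 0.006 0 0 0';python3 -c "
from d import *
st()"
```

```text
t: 14.05
eef_pos: [0.4777, 0.078, 0.0246]
ee_rot: [3.141, -0.0, -1.618]
force: [0.6, 0.1, -1.1]
width: 0.0456
t 14.05 pos [477.7  78.   24.6] jig [-111.5    0.5   24.6] rpy [ 3.1412e+00 -3.0000e-04 -1.6179e+00] F [ 0.6  0.1 -1.1] M [ 0.02 -0.05 -0.05] w 45.6 q [ 0.57  0.29 -0.65  0.   -0.64 -0.62]
t: 14.35
eef_pos: [0.4779, 0.0781, 0.0231]
ee_rot: [-3.141, 0.0, -1.618]
force: [0.0, 0.4, -0.6]
width: 0.0458
t 14.35 pos [477.9  78.1  23.1] jig [-111.4    0.3   23.1] rpy [-3.1414e+00  1.0000e-04 -1.6180e+00] F [ 0.   0.4 -0.6] M [ 0.13 -0.06 -0.02] w 45.8 q [ 0.57  0.29 -0.65  0.   -0.63 -0.62]
```

```bash
python3 -m inch '0.6 -0.017 -0.002 -0.002 0 0 0; 0.6 -0.033 -0.003 -0.002 0 0 0; 0.6 -0.05 -0.004 -0.002 0 0 0; 0.6 -0.067 -0.005 -0.002 0 0 0; 0.6 -0.067 -0.005 -0.002 0 0 0';python3 -c "
from d import *
st()"
```

```text
t: 14.85
eef_pos: [0.4805, 0.0988, 0.0237]
ee_rot: [-3.141, 0.0, -1.617]
force: [-0.4, 1.0, -0.9]
width: 0.0458
t 14.85 pos [480.5  98.8  23.7] jig [-90.5   0.2  23.7] rpy [-3.1413e+00  1.0000e-04 -1.6172e+00] F [-0.4  1.  -0.9] M [ 0.06 -0.03 -0.01] w 45.8 q [ 0.6   0.3  -0.64  0.   -0.64 -0.65]
```

Front end should now be ~11 mm inside the mouth with no side force. Continue.

```bash
python3 -m inch '0.6 -0.017 -0.0012 0 0 0 0; 0.6 -0.033 -0.0024 0 0 0 0; 0.6 -0.05 -0.0036 0 0 0 0; 0.6 -0.067 -0.0048 0 0 0 0; 0.6 -0.067 -0.0048 0 0 0 0';python3 - <<'E'
from d import *
st()
from h import *
f=arm.grab_frame("side");np.savez("/tmp/side7.npz",**f)
crop(f,278,229,358,309,8,"pics/side7.png")
E
```

```text
t: 15.35
eef_pos: [0.4829, 0.1187, 0.0236]
ee_rot: [-3.141, 0.0, -1.617]
force: [-0.0, 0.4, -0.3]
width: 0.0458
t 15.35 pos [482.9 118.7  23.6] jig [-70.4   0.2  23.6] rpy [-3.1413e+00  1.0000e-04 -1.6173e+00] F [-0.   0.4 -0.3] M [ 0.03 -0.07 -0.05] w 45.8 q [ 0.64  0.3  -0.62  0.   -0.64 -0.68]
```

View pics/side7.png

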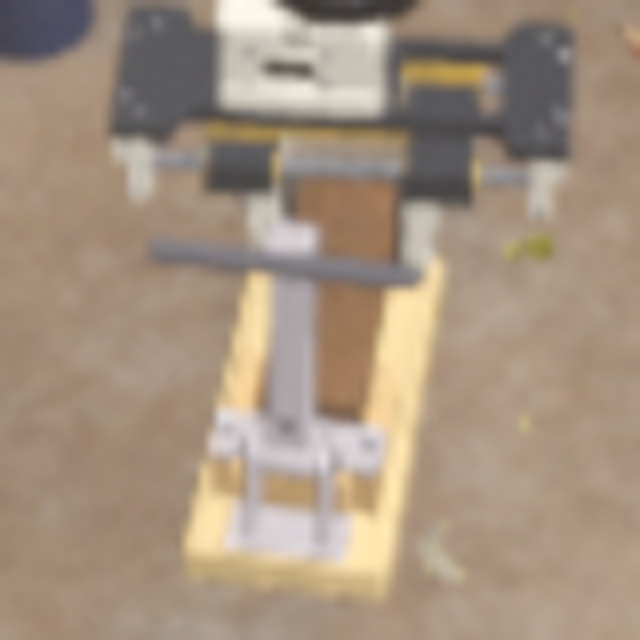

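```bash
python3 -m inch '0.6 -0.017 -0.0012 0 0 0 0; 0.6 -0.033 -0.0024 0 0 0 0; 0.6 -0.05 -0.0036 0 0 0 0; 0.6 -0.067 -0.0048 0 0 0 0; 0.6 -0.083 -0.006 0 0 0 0; 0.6 -0.1 -0.0072 0 0 0 0; 0.6 -0.1 -0.0072 0 0 0 0';python3 - <<'E'
from d import *
st()
E
```

```text
t: 16.1
eef_pos: [0.4864, 0.1486, 0.0236]
ee_rot: [-3.141, 0.0, -1.617]
force: [0.5, -0.2, -1.3]
width: 0.0454
t 16.1 pos [486.4 148.6  23.6] jig [-40.3   0.2  23.6] rpy [-3.1413e+00  2.0000e-04 -1.6174e+00] F [ 0.5 -0.2 -1.3] M [ 0.02 -0.06 -0.01] w 45.4 q [ 0.68  0.32 -0.6   0.   -0.65 -0.73]
```

```bash
python3 -m inch '0.6 -0.007 -0.0005 0 0 0 0; 0.6 -0.014 -0.001 0 0 0 0; 0.6 -0.014 -0.001 0 0 0 0';python3 - <<'E'
from d import *
st()
E
```

```text
t: 16.4
eef_pos: [0.4868, 0.1522, 0.0236]
ee_rot: [-3.142, 0.0, -1.618]
force: [-0.6, -0.0, -1.4]
width: 0.0455
t 16.4 pos [486.8 152.2  23.6] jig [-36.7   0.3  23.6] rpy [-3.1415  0.     -1.6179] F [-0.6 -0.  -1.4] M [ 0.04 -0.09  0.06] w 45.5 q [ 0.69  0.32 -0.59  0.   -0.65 -0.74]
```

```bash
python3 -m inch '0.6 -0.005 -0.0004 0 0 0 0; 0.6 -0.01 -0.0007 0 0 0 0; 0.6 -0.01 -0.0007 0 0 0 0';python3 - <<'E'
from d import *
st()
E
python3 -m inch '0.6 -0.004 -0.0003 0 0 0 0; 0.6 -0.006 -0.0004 0 0 0 0; 0.6 -0.006 -0.0004 0 0 0 0';python3 - <<'E'
from d import *
st()
E
```

```text
t: 16.7
eef_pos: [0.4872, 0.1552, 0.0237]
ee_rot: [-3.141, 0.0, -1.618]
force: [0.4, 0.3, -0.7]
width: 0.0454
t 16.7 pos [487.2 155.2  23.7] jig [-33.7   0.2  23.7] rpy [-3.1414e+00  1.0000e-04 -1.6179e+00] F [ 0.4  0.3 -0.7] M [ 0.02 -0.02 -0.01] w 45.4 q [ 0.69  0.32 -0.59  0.   -0.66 -0.74]
t: 17.0
eef_pos: [0.4871, 0.1566, 0.0235]
ee_rot: [3.141, -0.0, -1.618]
force: [-0.2, -1.6, -0.5]
width: 0.045
t 17.0 pos [487.1 156.6  23.5] jig [-32.3   0.5  23.5] rpy [ 3.1412e+00 -4.0000e-04 -1.6181e+00] F [-0.2 -1.6 -0.5] M [-0.48 -0.11 -0.05] w 45.0 q [ 0.7   0.32 -0.59  0.   -0.66 -0.74]
```

```bash
python3 -m inch '0.6 -0.003 -0.0002 0.001 0 0 0; 0.6 -0.005 -0.0004 0.001 0 0 0; 0.6 -0.005 -0.0004 0.002 0 0 0; 0.6 -0.005 -0.0004 0.002 0 0 0';python3 - <<'E'
from d import *
st()
E
```

```text
t: 17.4
eef_pos: [0.4867, 0.1568, 0.0229]
ee_rot: [3.14, -0.002, -1.619]
force: [0.3, -7.0, 3.3]
width: 0.0457
t 17.4 pos [486.7 156.8  22.9] jig [-32.1   0.9  22.9] rpy [ 3.1400e+00 -2.2000e-03 -1.6187e+00] F [ 0.3 -7.   3.3] M [-2.66 -0.15 -0.28] w 45.7 q [ 0.7   0.33 -0.59  0.   -0.66 -0.75]
```

```bash
python3 -m inch '0.2 0 0 0 0 0 0; 0.2 0 0 0 0 0 0; 0.2 0 0 0 0 0 0; 0.2 0 0 0 0 0 0; 0.2 0 0 0 0 0 0; 0.2 0 0 -0.08 0 0 0; 0.2 0 0 -0.2 0 0 0; 0.2 0.1 0 -0.35 0 0 0; 0.2 0.2 0 -0.45 0 0 0; 0.2 0.2 0 -0.45 0 0 0; 0.2 0.2 0 -0.45 0 0 0' 15;python3 - <<'E'
from d import *
st()
from h import *
for n in("side","top"):
    f=arm.grab_frame(n);np.savez(f"/tmp/{n}8.npz",**f)
    u,v=proj(f,jw(0,0,30)/1000).astype(int);print(u-40,v-40)
    crop(f,u-40,v-40,u+40,v+40,8,f"pics/{n}8.png")
E
```

```text
t: 18.5
eef_pos: [0.4849, 0.0982, 0.159]
ee_rot: [-3.14, 0.002, -1.619]
force: [-0.2, 0.3, -0.4]
width: 0.0702
t 18.5 pos [484.9  98.2 159. ] jig [-90.5  -4.3 159. ] rpy [-3.1396e+00  1.8000e-03 -1.6193e+00] F [-0.2  0.3 -0.4] M [0.04 0.01 0.03] w 70.2 q [ 0.6   0.12 -0.48 -0.   -0.97 -0.65]
277 234
215 160
```

View pics/side8.png

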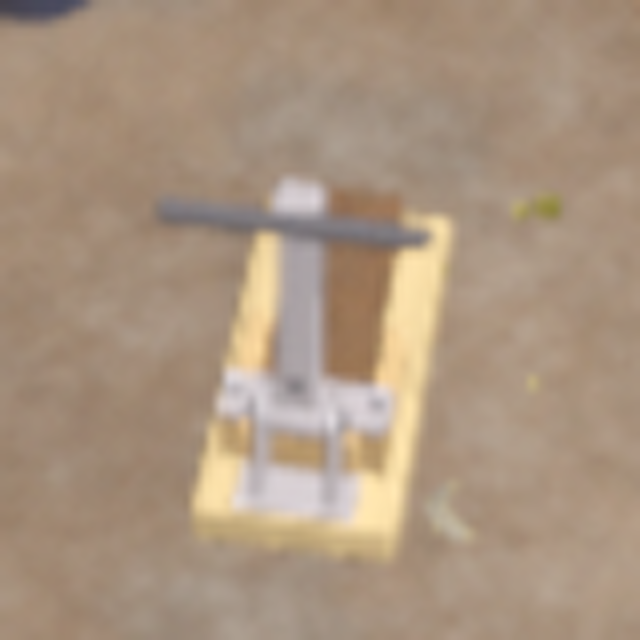

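View pics/top8.png

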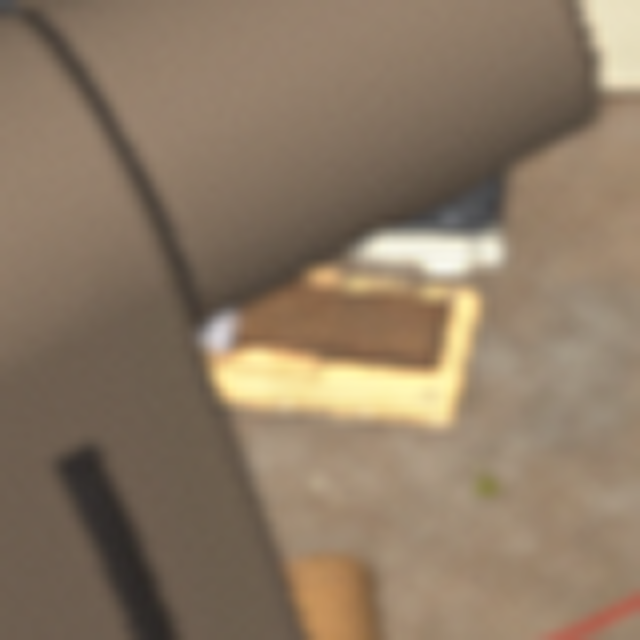

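```bash
python3 - <<'E'
from h import *
J=np.array([491.4,188.6]);c,n=np.cos(1.452),np.sin(1.452)
def jj(W): d=W[:,:2]-J; return np.round(np.c_[c*d[:,0]+n*d[:,1],-n*d[:,0]+c*d[:,1]],1).tolist()
a=load("/tmp/top8.npz");b=load("/tmp/side8.npz")
for ch in(0,1,2):
    print("T rear",jj(edge(a,np.array([215,160]),8,(449,308),(441,358),.042,w=1,ch=ch)[1]),"T bed",jj(edge(a,np.array([215,160]),8,(478,300),(456,415),.02,w=1.5,ch=ch)[1]),
     "T +y side",jj(edge(a,np.array([215,160]),8,(320,354),(435,365),.042,w=1,ch=ch)[1]))
    print("S rear",jj(edge(b,np.array([277,234]),8,(340,189),(398,195),.042,w=1.2,ch=ch)[1]),"S bed",jj(edge(b,np.array([277,234]),8,(410,213),(450,219),.02,w=1.2,ch=ch)[1]),
     "S +y",jj(edge(b,np.array([277,234]),8,(395,250),(378,370),.042,w=1.2,ch=ch)[1]))
E
python3 - <<'E'
from d import *
st()
th=1.478
go(jw(93.1,30,240),-.119)
go(jw(93.1,-30,240),-.119)
E
```

```text
T rear [[-70.0, -11.6], [-71.3, 23.4]] T bed [[-81.6, -33.8], [-80.7, 46.7]] T +y side [[-1.8, 30.8], [-69.1, 31.3]]
S rear [[-69.5, -6.2], [-71.3, 19.3]] S bed [[-81.5, 23.6], [-80.7, 41.6]] S +y [[-36.1, 23.0], [33.0, 24.4]]
T rear [[-70.2, -11.5], [-71.5, 23.4]] T bed [[-80.9, -33.9], [-79.5, 46.5]] T +y side [[-1.8, 30.9], [-69.1, 31.4]]
S rear [[-69.5, -6.2], [-70.2, 19.4]] S bed [[-81.7, 23.6], [-80.6, 41.6]] S +y [[-36.1, 22.9], [33.0, 24.2]]
T rear [[-70.2, -11.6], [-71.7, 23.4]] T bed [[-80.1, -34.1], [-78.2, 46.2]] T +y side [[-1.8, 31.0], [-69.1, 31.3]]
S rear [[-69.8, -6.2], [-69.8, 19.4]] S bed [[-80.5, 23.6], [-80.7, 41.5]] S +y [[-36.1, 23.1], [33.0, 24.4]]
t 18.6 pos [484.2  98.5 157.3] jig [-90.4  -3.5 157.3] rpy [ 3.1406e+00 -3.0000e-04 -1.6182e+00] F [-0.7 -0.3 -0.5] M [ 0.05 -0.04 -0.05] w 70.0 q [ 0.6   0.12 -0.48 -0.   -0.97 -0.65]
shares [-0.6179  0.068  -0.2759] turn [ 1.0000e-03  5.0000e-04 -1.4316e+00]
shares [-0.6036 -0.1315 -0.276 ] turn [ 1.0000e-03  5.0000e-04 -1.4316e+00]
```

```bash
python3 -m inch '0 0 0 -0.15 0 0 -0.14; 0 0 0 -0.276 0 0 -0.28; 0 -0.15 0 -0.276 0 0 -0.42; 0 -0.3 0 -0.276 0 0 -0.56; 0 -0.45 0.03 -0.276 0 0 -0.7; 0 -0.6 0.068 -0.276 0 0 -0.84; 0 -0.618 0.068 -0.276 0 0 -0.98; 0 -0.618 0.068 -0.276 0 0 -0.98; 0 -0.618 0.068 -0.276 0 0 -0.98; 0 -0.618 0.068 -0.276 0 0 -0.98' 15;python3 - <<'E'
from d import *
st()
go(jw(93.1,30,240),-.119)
E
```

```text
t: 19.6
eef_pos: [0.4729, 0.2838, 0.2402]
ee_rot: [3.14, 0.0, -0.596]
force: [-0.0, -0.7, 0.4]
width: 0.0873
t 19.6 pos [472.9 283.8 240.2] jig [ 92.4  29.7 240.2] rpy [ 3.1404e+00  1.0000e-04 -5.9560e-01] F [-0.  -0.7  0.4] M [-0.    0.02  0.01] w 87.3 q [ 0.9   0.15 -0.24 -0.   -1.18  0.08]
shares [-0.0021 -0.0017  0.0007] turn [ 1.100e-03  4.000e-04 -4.552e-01]
```

```bash
python3 -m inch '0 -0.002 -0.002 0 0 0 -0.14; 0 -0.002 -0.002 0 0 0 -0.28; 0 -0.002 -0.002 0 0 0 -0.42; 0 -0.002 -0.002 0.05 0 0 -0.455; 0 -0.002 -0.002 0.13 0 0 -0.455; 0.4 -0.002 -0.002 0.2 0 0 -0.455; 0.6 -0.002 -0.002 0.235 0 0 -0.455; 0.8 -0.002 -0.002 0.235 0 0 -0.455; 0.8 -0.002 -0.002 0.235 0 0 -0.455; 0.8 -0.002 -0.002 0.235 0 0 -0.455; 0.8 -0.002 -0.002 0.235 0 0 -0.455; 0.8 -0.002 -0.002 0.235 0 0 -0.455' 12;python3 - <<'E'
from d import *
st()
E
```

```text
t: 20.8
eef_pos: [0.4731, 0.2856, 0.171]
ee_rot: [-3.141, -0.001, -0.115]
force: [1.0, 0.1, 0.2]
width: 0.0371
t 20.8 pos [473.1 285.6 171. ] jig [ 94.2  29.7 171. ] rpy [-3.1406e+00 -7.0000e-04 -1.1540e-01] F [1.  0.1 0.2] M [-0.07 -0.03  0.01] w 37.1 q [ 0.9   0.2  -0.34  0.   -1.03  0.56]
```

```bash
python3 -m inch '1 0 0 0 0 0 0; 1 0 0 0 0 0 0; 1 0 0 0 0 0 0; 1 0 0 0 0 0 0; 1 0 0 0 0 0 0; 1 0 0 0 0 0 0' 12;python3 - <<'E'
from d import *
st()
E
```

```text
t: 21.4
eef_pos: [0.4728, 0.2852, 0.1703]
ee_rot: [3.141, 0.0, -0.115]
force: [-0.0, -1.3, 0.6]
width: 0.0095
t 21.4 pos [472.8 285.2 170.3] jig [ 93.7  29.9 170.3] rpy [ 3.1413e+00  1.0000e-04 -1.1530e-01] F [-0.  -1.3  0.6] M [-0.61  0.1  -0.08] w 9.5 q [ 0.9   0.2  -0.34  0.   -1.03  0.56]
```

Run:
```python
from d import *
x0,z0=93.7,170.3
import math
for th in [1.483]+list(np.arange(1.38,.25,-.1)):
    f=th+.1693;x=84-118.7*math.cos(f);z=51.5+118.7*math.sin(f)
    print(round(th,2),"jig",round(x,1),round(z,1),"ty",round(-(x-x0)/300,4),"tz",round(-(z-z0)/300,4))
```

```text
1.48 jig 93.7 169.8 ty 0.0001 tz 0.0016
1.38 jig 81.4 170.2 ty 0.0408 tz 0.0004
1.28 jig 69.6 169.3 ty 0.0803 tz 0.0033
1.18 jig 57.9 167.3 ty 0.1193 tz 0.01
1.08 jig 46.5 164.1 ty 0.1574 tz 0.0206
0.98 jig 35.4 159.8 ty 0.1942 tz 0.035
0.88 jig 24.9 154.4 ty 0.2294 tz 0.0529
0.78 jig 14.9 148.0 ty 0.2627 tz 0.0743
0.68 jig 5.6 140.6 ty 0.2937 tz 0.0989
0.58 jig -2.9 132.3 ty 0.322 tz 0.1265
0.48 jig -10.5 123.3 ty 0.3475 tz 0.1568
0.38 jig -17.2 113.5 ty 0.3698 tz 0.1894
0.28 jig -22.9 103.1 ty 0.3887 tz 0.2241
```

```bash
python3 -m inch '1 0 0.02 0.001 0 0 0; 1 0 0.041 0.001 0 0 0; 1 0 0.08 0.003 0 0 0; 1 0 0.119 0.01 0 0 0; 1 0 0.157 0.0205 0 0 0; 1 0 0.194 0.035 0 0 0; 1 0 0.229 0.053 0 0 0; 1 0 0.229 0.053 0 0 0' 12;python3 - <<'E'
from d import *
st()
E
```

```text
t: 22.2
eef_pos: [0.4644, 0.2149, 0.1534]
ee_rot: [3.139, 0.001, -0.116]
force: [0.9, -0.8, -4.0]
width: 0.0095
t 22.2 pos [464.4 214.9 153.4] jig [ 22.9  29.9 153.4] rpy [ 3.1394e+00  1.0000e-03 -1.1640e-01] F [ 0.9 -0.8 -4. ] M [-0.56 -0.36 -0.04] w 9.5 q [ 0.82  0.15 -0.45  0.   -0.97  0.64]
```

```bash
python3 -m inch '1 0 0.034 0.021 0 0 0; 1 0 0.065 0.046 0 0 0; 1 0 0.093 0.0735 0 0 0; 1 0 0.106 0.088 0 0 0; 1 0 0.1185 0.104 0 0 0; 1 0 0.13 0.12 0 0 0; 1 0 0.13 0.12 0 0 0; 1 0 0.13 0.12 0 0 0' 12;python3 - <<'E'
from d import *
st()
E
```

```text
t: 23.0
eef_pos: [0.4602, 0.178, 0.1178]
ee_rot: [3.141, 0.001, -0.115]
force: [0.2, 1.9, -4.9]
width: 0.0095
t 23.0 pos [460.2 178.  117.8] jig [-14.2  29.7 117.8] rpy [ 3.1405e+00  7.0000e-04 -1.1550e-01] F [ 0.2  1.9 -4.9] M [ 0.67  0.04 -0.01] w 9.5 q [ 0.77  0.16 -0.53  0.   -0.88  0.69]
```

```bash
python3 -m inch '0.5 0 0 0 0 0 0; 0.5 0 0 0 0 0 0; 0.5 0 0 0 0 0 0; 0.5 0 0 -0.05 0 0 0; 0.5 0 0 -0.12 0 0 0; 1 0.05 0.033 -0.14 0 0 0; 1 0.099 0.033 -0.14 0 0 0; 1 0.099 0.033 -0.14 0 0 0; 1 0.099 0.033 -0.14 0 0 0; 1 0.099 0.033 -0.14 0 0 0; 1 0.099 0.033 -0.14 0 0 0; 1 0.099 0.033 -0.14 0 0 0' 12;python3 - <<'E'
from d import *
st()
from h import *
f=arm.grab_frame("side");np.savez("/tmp/side9.npz",**f)
u,v=proj(f,jw(0,0,80)/1000).astype(int)
crop(f,u-40,v-40,u+40,v+40,8,"pics/side9.png")
E
```

```text
t: 24.2
eef_pos: [0.4885, 0.1652, 0.1602]
ee_rot: [3.141, 0.0, -0.115]
force: [0.5, -0.4, -0.1]
width: 0.0007
t 24.2 pos [488.5 165.2 160.2] jig [-2.360e+01  1.000e-01  1.602e+02] rpy [ 3.1413e+00  3.0000e-04 -1.1490e-01] F [ 0.5 -0.4 -0.1] M [ 0.02  0.01 -0.01] w 0.7 q [ 0.71  0.15 -0.43 -0.   -0.99  0.75]
```

View pics/side9.png

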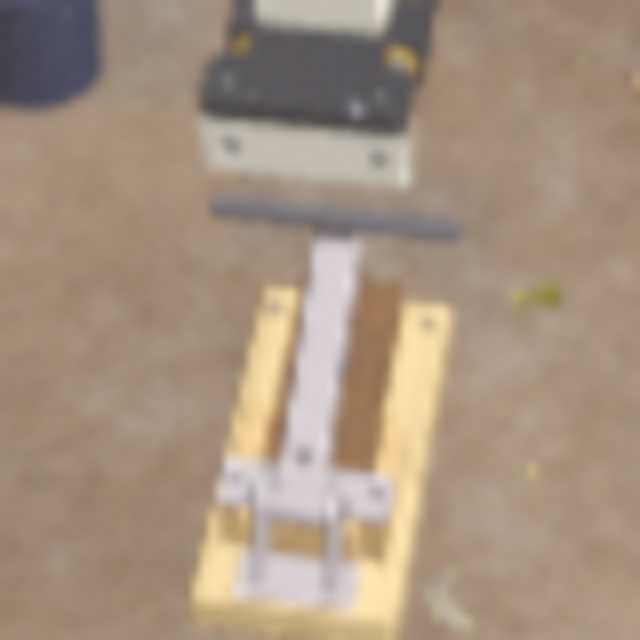

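```bash
python3 -m inch '1 0 0 0.04 0 0 0; 1 0 0 0.075 0 0 0; 1 0 0 0.085 0 0 0; 1 0 0 0.095 0 0 0; 1 0 0 0.105 0 0 0; 1 0 0 0.105 0 0 0' 12;python3 - <<'E'
from d import *
st()
E
python3 -m inch '1 0 0 0.007 0 0 0; 1 0 0 0.014 0 0 0; 1 0 0 0.02 0 0 0; 1 0 0 0.02 0 0 0';python3 - <<'E'
from d import *
st()
E
```

```text
t: 24.85
eef_pos: [0.4888, 0.1649, 0.1287]
ee_rot: [3.141, 0.0, -0.115]
force: [-0.2, -1.1, 0.5]
width: 0.0001
t 24.85 pos [488.8 164.9 128.7] jig [-23.9  -0.2 128.7] rpy [ 3.1411e+00  1.0000e-04 -1.1530e-01] F [-0.2 -1.1  0.5] M [-0.44 -0.1   0.03] w 0.1 q [ 0.71  0.19 -0.47  0.   -0.91  0.75]
t: 25.25
eef_pos: [0.4883, 0.1627, 0.1231]
ee_rot: [3.138, 0.001, -0.115]
force: [-0.6, -10.7, 7.4]
width: 0.0009
t 25.25 pos [488.3 162.7 123.1] jig [-26.1   0.  123.1] rpy [ 3.1376e+00  9.0000e-04 -1.1520e-01] F [ -0.6 -10.7   7.4] M [-4.29 -0.1   0.  ] w 0.9 q [ 0.71  0.19 -0.48  0.   -0.9   0.75]
```

```bash
python3 -m inch '1 0 0.01 0 0 0 0; 1 0 0.01 0 0 0 0';python3 - <<'E'
from d import *
st()
E
python3 -m inch '1 0 0.003 0.006 0 0 0; 1 0 0.006 0.012 0 0 0; 1 0 0.006 0.012 0 0 0';python3 - <<'E'
from d import *
st()
E
```

```text
t: 25.45
eef_pos: [0.4885, 0.1619, 0.123]
ee_rot: [-3.141, -0.0, -0.116]
force: [-1.0, -2.7, 2.4]
width: 0.0005
t 25.45 pos [488.5 161.9 123. ] jig [-26.8  -0.2 123. ] rpy [-3.1413e+00 -1.0000e-04 -1.1570e-01] F [-1.  -2.7  2.4] M [-1.26 -0.09 -0.03] w 0.5 q [ 0.7   0.19 -0.48 -0.   -0.9   0.75]
t: 25.75
eef_pos: [0.4882, 0.1601, 0.1191]
ee_rot: [3.141, 0.0, -0.115]
force: [0.5, -2.3, 3.0]
width: 0.0003
t 25.75 pos [488.2 160.1 119.1] jig [-28.7  -0.2 119.1] rpy [ 3.1411e+00  2.0000e-04 -1.1530e-01] F [ 0.5 -2.3  3. ] M [-1.49 -0.02 -0.04] w 0.3 q [ 0.7   0.2  -0.49  0.   -0.89  0.76]
```

```bash
for i in 1; do :; done
R(){ python3 -c "
from d import *
print('t',round(float(s['t']),2),'jig',np.round(wj(p),1),'F',np.round(s['force'],1),'w',round(float(s['width'])*1000,1))"; }
python3 -m inch '1 0 0.0015 0.0035 0 0 0; 1 0 0.003 0.007 0 0 0; 1 0 0.003 0.007 0 0 0' >/dev/null; R
python3 -m inch '1 0 0.0015 0.0035 0 0 0; 1 0 0.003 0.007 0 0 0; 1 0 0.003 0.007 0 0 0' >/dev/null; R
python3 -m inch '1 0 0 0 0 0 0' >/dev/null; R
```

```text
t 26.05 jig [-2.96e+01 -1.00e-01  1.17e+02] F [ 0.2 -5.5  3.6] w 0.7
t 26.35 jig [-3.050e+01 -1.000e-01  1.149e+02] F [-1.2 -5.5  4.1] w 0.5
t 26.45 jig [-3.050e+01 -1.000e-01  1.149e+02] F [ 0.4 -4.7  3.3] w 0.5
```

```bash
R(){ python3 -c "
from d import *
print('t',round(float(s['t']),2),'jig',np.round(wj(p),1),'F',np.round(s['force'],1),'w',round(float(s['width'])*1000,1))"; }
python3 -m inch '1 0 0.005 0.0035 0 0 0; 1 0 0.006 0.006 0 0 0; 1 0 0.006 0.006 0 0 0' >/dev/null; R
python3 -m inch '1 0 0.0015 0.003 0 0 0; 1 0 0.003 0.006 0 0 0; 1 0 0.003 0.006 0 0 0' >/dev/null; R
python3 -m inch '1 0 0 0 0 0 0' >/dev/null; R
```

```text
t 26.75 jig [-31.6  -0.2 113.1] F [ 0.3 -0.9  1.1] w 0.8
t 27.05 jig [-32.5  -0.3 111.4] F [-0.5  0.8  2. ] w 0.2
t 27.15 jig [-32.6  -0.3 111.4] F [-0.4  0.5  1.4] w 0.6
```

```bash
R(){ python3 -c "
from d import *
print('t',round(float(s['t']),2),'jig',np.round(wj(p),1),'F',np.round(s['force'],1),'w',round(float(s['width'])*1000,1))"; }
python3 -m inch '1 0 0.001 0.0035 0 0 0; 1 0 0.002 0.006 0 0 0; 1 0 0.002 0.006 0 0 0; 1 0 0.002 0.006 0 0 0' >/dev/null; R
python3 -m inch '1 0 0.001 0.003 0 0 0; 1 0 0.002 0.006 0 0 0; 1 0 0.002 0.006 0 0 0; 1 0 0.002 0.006 0 0 0' >/dev/null; R
```

```text
t 27.55 jig [-33.4  -0.3 109.7] F [-0.7  1.8  1.8] w 0.3
t 27.95 jig [-34.1  -0.3 107.9] F [0.4 1.8 2.1] w 0.3
```

```bash
R(){ python3 -c "
from d import *
print('t',round(float(s['t']),2),'jig',np.round(wj(p),1),'F',np.round(s['force'],1),'M',np.round(s['moment'],2),'w',round(float(s['width'])*1000,1))"; }
python3 -m inch '1 0 0 0.003 0 0 0; 1 0 0 0.006 0 0 0; 1 0 0 0.006 0 0 0; 1 0 0 0.006 0 0 0' >/dev/null; R
python3 -m inch '1 0 0.001 0.003 0 0 0; 1 0 0.001 0.006 0 0 0; 1 0 0.001 0.006 0 0 0; 1 0 0.001 0.006 0 0 0' >/dev/null; R
```

```text
t 28.35 jig [-34.5  -0.2 106. ] F [ 0.3 -1.5  3.1] M [-0.62 -0.16 -0.03] w 0.3
t 28.75 jig [-3.480e+01 -1.000e-01  1.043e+02] F [ 0.4 -3.6  3.7] M [-1.18 -0.12 -0.07] w 0.3
```

```bash
R(){ python3 -c "
from d import *
print('t',round(float(s['t']),2),'jig',np.round(wj(p),1),'F',np.round(s['force'],1),'M',np.round(s['moment'],2),'w',round(float(s['width'])*1000,1))"; }
python3 -m inch '1 0 0.002 0.003 0 0 0; 1 0 0.003 0.005 0 0 0; 1 0 0.003 0.005 0 0 0; 1 0 0.003 0.005 0 0 0' >/dev/null; R
python3 -m inch '1 0 0.001 0.003 0 0 0; 1 0 0.001 0.005 0 0 0; 1 0 0.001 0.005 0 0 0; 1 0 0.001 0.005 0 0 0' >/dev/null; R
python3 -m inch '1 0 0 0 0 0 0' >/dev/null; R
```

```text
t 29.15 jig [-35.4  -0.2 102.8] F [-0.3 -1.9  4.7] M [-0.75  0.11 -0.02] w 0.4
t 29.55 jig [-35.8  -0.2 101.3] F [-0.1 -2.1  5.6] M [-0.99  0.07  0.01] w 0.4
t 29.65 jig [-3.580e+01 -1.000e-01  1.013e+02] F [-0.2 -3.1  5.3] M [-1.07  0.06  0.03] w 0.2
```

```bash
R(){ python3 -c "
from d import *
print('t',round(float(s['t']),2),'jig',np.round(wj(p),1),'F',np.round(s['force'],1),'M',np.round(s['moment'],2),'w',round(float(s['width'])*1000,1))"; }
python3 -m inch '1 0 0.002 0.002 0 0 0; 1 0 0.005 0.004 0 0 0; 1 0 0.005 0.004 0 0 0; 1 0 0.005 0.004 0 0 0' >/dev/null; R
python3 -m inch '1 0 0 0 0 0 0' >/dev/null; R
python3 -m inch '1 0 0 0 0 0 0' >/dev/null; R
```

```text
t 30.05 jig [-36.4  -0.3 100.2] F [-2.1  3.2  4.2] M [ 1.11  0.5  -0.04] w 0.4
t 30.15 jig [-36.5  -0.3 100.2] F [-1.6  3.4  3.6] M [1.38 0.58 0.04] w 0.6
t 30.25 jig [-36.5  -0.4 100.2] F [-0.7  4.   3.3] M [1.6  0.55 0.02] w 0.5
```

```bash
R(){ python3 -c "
from d import *
print('t',round(float(s['t']),2),'jig',np.round(wj(p),1),'F',np.round(s['force'],1),'M',np.round(s['moment'],2),'w',round(float(s['width'])*1000,1))"; }
python3 -m inch '1 0 -0.003 0.002 0 0 0; 1 0 -0.003 0.004 0 0 0; 1 0 -0.003 0.004 0 0 0; 1 0 -0.003 0.004 0 0 0' >/dev/null; R
python3 -m inch '1 0 0 0.001 0 0 0; 1 0 0 0.003 0 0 0; 1 0 0 0.003 0 0 0; 1 0 0 0.003 0 0 0' >/dev/null; R
python3 -m inch '1 0 0 0 0 0 0' >/dev/null; R
```

```text
t 30.65 jig [-36.8  -0.3  99. ] F [-1.4  0.7  5.3] M [0.05 0.26 0.01] w 0.4
t 31.05 jig [-37.   -0.3  98.1] F [-0.8 -1.   5. ] M [-0.38  0.24  0.01] w 0.7
t 31.15 jig [-37.   -0.2  98.1] F [-1.1 -0.5  5.5] M [-0.31  0.15 -0.02] w 0.5
```

```bash
R(){ python3 -c "
from d import *
print('t',round(float(s['t']),2),'jig',np.round(wj(p),1),'F',np.round(s['force'],1),'M',np.round(s['moment'],2),'w',round(float(s['width'])*1000,1))"; }
python3 -m inch '1 0 0 0.002 0 0 0; 1 0 0 0.004 0 0 0; 1 0 0 0.004 0 0 0; 1 0 0 0.004 0 0 0' >/dev/null; R
python3 -m inch '1 0 0 0 0 0 0' >/dev/null; R
python3 -m inch '1 0 0 0 0 0 0' >/dev/null; R
```

```text
t 31.55 jig [-37.2  -0.2  96.9] F [-0.5 -1.5  6.3] M [-0.83  0.16 -0.02] w -0.1
t 31.65 jig [-37.3  -0.2  96.9] F [-0.6 -1.   6. ] M [-0.78  0.13 -0.01] w -0.0
t 31.75 jig [-37.3  -0.2  96.9] F [-0.1 -1.9  4.5] M [-0.75  0.13  0.05] w 0.3
```

```bash
R(){ python3 -c "
from d import *
print('t',round(float(s['t']),2),'jig',np.round(wj(p),1),'F',np.round(s['force'],1),'M',np.round(s['moment'],2),'w',round(float(s['width'])*1000,1))"; }
python3 -m inch '1 0 0 -0.004 0 0 0; 1 0 0 -0.008 0 0 0; 1 0 0 -0.012 0 0 0' >/dev/null; R
python3 -m inch '1 0 0 -0.03 0 0 0; 1 0 0 -0.1 0 0 0; 1 0 0 -0.25 0 0 0; 1 0 0.15 -0.35 0 0 0; 1 0 0.3 -0.4 0 0 0; 1 0 0.4 -0.4 0 0 0; 1 0 0.4 -0.4 0 0 0' >/dev/null; R
python3 - <<'E'
from d import *
from h import *
for n in("side","top"):
    f=arm.grab_frame(n);np.savez(f"/tmp/{n}10.npz",**f)
    u,v=proj(f,jw(0,0,50)/1000).astype(int);print(u-40,v-40)
    crop(f,u-40,v-40,u+40,v+40,8,f"pics/{n}10.png")
E
```

```text
t 32.05 jig [-3.660e+01  1.000e-01  1.001e+02] F [0.6 0.4 0.6] M [-0.01  0.04  0.01] w 0.6
t 32.75 jig [-158.8   -0.3  221.9] F [ 0.  -0.  -0.2] M [ 0.04 -0.02  0.02] w 0.7
277 230
215 157
```

View pics/side10.png

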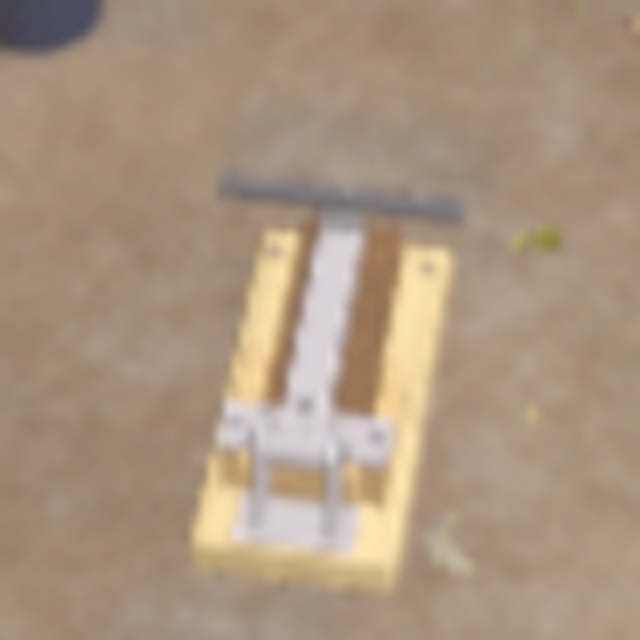

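View pics/top10.png

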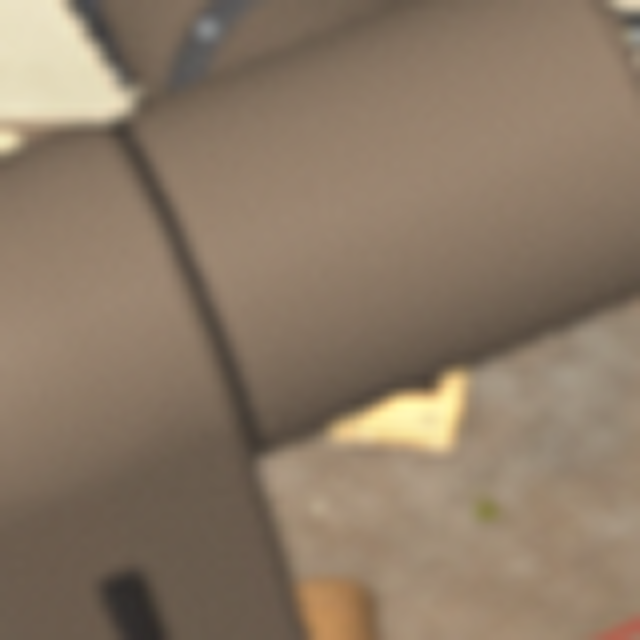

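```bash
python3 -m inch '1 0 0 0 0 0 0; 1 0 0 0 0 0 0; 1 0 0 0 0 0 0; 1 0 0 0 0 0 0; 1 0 0 0 0 0 0; 1 0 0 0 0 0 0; 1 0 0 0 0 0 0; 1 0 0 0 0 0 0' >/dev/null
python3 - <<'E'
from d import *
from h import *
f=arm.grab_frame("side");np.savez("/tmp/side11.npz",**f)
g=arm.grab_frame("top")
cv2.imwrite("pics/side11.png",f["img"][:,:,::-1]);cv2.imwrite("pics/top11.png",g["img"][:,:,::-1])
st()
from scipy.optimize import least_squares
def ang(F,name,o):
    # bar axis row: centroid of dark bluish pixels by upper/lower edges
    e1,_,_=edge(F,o,8,(225,176),(300,184),.08,w=1.0,ch=1);e2,_,_=edge(F,o,8,(225,194),(300,202),.08,w=1.0,ch=1)
    L=(np.array(e1)+np.array(e2))/2
    def r(th):
        P=[proj(F,jw(84-118.7*np.cos(th+.1693),y,64+118.7*np.sin(th+.1693))/1000) for y in(-50,-20)]
        d=L[1]-L[0];n=np.array([-d[1],d[0]])/np.linalg.norm(d)
        return np.mean([(q-L[0])@n for q in P])
    ths=np.linspace(-.1,.5,121);v=[r(t) for t in ths];i=np.argmin(np.abs(v));print(name,"theta",round(ths[i],3),"res px",round(v[i],2))
o=np.array([277,230])
ang(load("/tmp/side10.npz"),"after release",o);ang(f,"0.8 s later",o)
f9=load("/tmp/side9.npz")
dd=np.abs(load("/tmp/side10.npz")["img"][250:262,300:340].astype(int)-f["img"][250:262,300:340].astype(int));print("diff",dd.max(),dd.mean())
E
```

```text
t 33.65 pos [473.6  33.4 220.4] jig [-156.2   -0.7  220.4] rpy [-3.1416 -0.     -0.1153] F [-0.1 -0.6  0.4] M [-0.03  0.05  0.01] w 0.3 q [ 0.49  0.03 -0.42 -0.   -1.12  0.97]
after release theta 0.085 res px -0.04
0.8 s later theta 0.085 res px -0.01
diff 4 0.8166666666666667
```

View pics/side11.png

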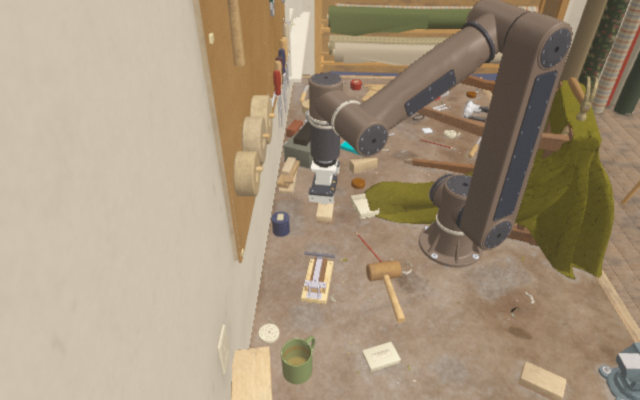

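Run:
```python
from d import *
from h import *
b=load("/tmp/side11.npz");o=np.array([277,230])
for ch in(0,1,2):
    print([np.round(wj(w),1).tolist() for w in edge(b,o,8,(368,223),(398,226),.042,w=1.2,ch=ch)[1]],[np.round(wj(w),1).tolist() for w in edge(b,o,8,(410,246),(448,250),.02,w=1.2,ch=ch)[1]])
print(arm.job_done())
```

```text
[[-73.2, 6.0, 42.0], [-72.7, 19.3, 42.0]] [[-79.9, 23.7, 20.0], [-81.3, 40.5, 20.0]]
[[-72.1, 6.0, 42.0], [-72.4, 19.2, 42.0]] [[-79.7, 23.7, 20.0], [-81.2, 40.6, 20.0]]
[[-68.1, 6.3, 42.0], [-68.5, 19.5, 42.0]] [[-79.0, 23.8, 20.0], [-81.4, 40.5, 20.0]]
the job is handed in; nothing more can be done
None
```

I did the whole job in the order asked and handed it in at about 34 s of robot time. As far as I could check, the offcut is home against the end stop and clamped.

- **Clip up:** I gripped the cross-bar and swung the clip to about 1.48 rad. It stayed there when I let go.
- **Offcut in:** I gripped the mahogany offcut near its rear end. It had turned about 4° in the grip, so I corrected that before sliding it between the fences and under the lip. It stopped hard at about 7 N, at the expected place. A picture taken before clamping put its rear end at about -70 mm in the jig's frame, which is home.
- **Clip down:** I swung the clip down while holding the bar, then pressed the bar with closed fingers. The force rose steadily to about 6 N with no sudden jump, so I saw no sign of the leaf going hard. After I let go, the clip read 0.085 rad, and the same 0.8 s later. The pad meets the wood at 0.15 rad or higher, so by that reading the leaf is compressed about 5 mm or more.

**Checks that disagreed:**
- The last look at the rear end, made through the side camera only and with a blurred edge, gave -68 to -73 mm depending on colour channel. That brackets home but is looser than the earlier reading.
- While pressing, sideways force on the fingers rose briefly to about 11 N. I relieved it before pressing further.

I never touched the other things on the bench, though I did not measure their positions again at the end.

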